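Weigh out a biscuit and truffle order on the shop scale

ROBOT

A 7-joint arm with a two-finger parallel gripper is mounted at the origin on the work surface. World frame = base frame: x ahead of the robot, y to its left, z up, the work surface at z = 0. Lengths are in mm, angles in rad, forces in N, time in s.
With the tool pointing down it reaches from about 400 to 875 mm from the base axis. Payload 4.4 kg.
Tool frame: the origin (TCP) lies midway between the tips of the shut fingers; the grasp point (between the pads) lies 19 mm behind it (ctrl.pinch_z is the distance from the TCP to the grasp point, in mm); z points along the fingers, y is the line along which they close (so a half turn about z gives the same grasp; the last joint's range is limited). The gripper opens to 85 mm and grips with 20 to 120 N. Pads are 22 mm wide; open, the fingers measure 114 mm over their backs; the gripper's body (76 mm by 85 mm) begins 54 mm behind the grasp point. The pads swing forward as they close: fully open they stand 13 mm farther back than shut.
Start: joints at [1.199, 0.628, 0.038, 1.517, -0.027, 0.996, -0.02], TCP at [195.714, -619.85, 231.313] pointing down, gripper open.
Joint ranges: [-3.06, 3.06], [-0.37, 2.12], [-1.25, 1.32], [0.18, 2.47], [-1.1, 4.24], [0.23, 1.98], [-2.94, 2.94]. Speed limits (rad/s): [2.57, 2.57, 3.14, 3.14, 3.14, 3.14, 3.14].

INTERFACE

Orientations are given as [roll, pitch, yaw] about the fixed x, y, z axes, in that order (R = Rz(yaw) Ry(pitch) Rx(roll)).
In Python, from cell import read_state, cams, order, ctrl gives the robot as it stands.
- The arm moves only by the tool move_arm, never from a script. Its argument "targets" is text: rows parted by semicolons, each of 7 numbers parted by spaces: the gripper's target within -1 to 1 (fully open at 1, half-way at 0, shut at -1), then the shift along the tool's x, y, z in cm, then the turn, a rotation vector about the tool's x, y, z in degrees. A call has 1 to 5 rows; each row shifts and turns the commanded pose from where the row before left it, along the tool's axes as they then stand; what a row does not reach is not made up. A row lasts 1/12 s, in which the tool goes at most 41.7 mm and 7.16 degrees, less where a joint would pass 70% of its speed; a pose out of reach is approached as far as the arm can. A call with a gripper value outside its range is refused whole. The fingers move at their own pace and stop on an object; the grip force is fixed at half the most. Time passes only in rows, so rows that do not move let the fingers close. It gives the time, the measured TCP pose, the force, the opening and the grip force at its end, in the units of the state.
- read_state(): the state, without advancing time (a new reading comes with each control period).
- cams.get_image(name): name is "side" or "top" or "wrist"; returns a dict with "color" (384x512x3 uint8, red, green, blue), "fovy" (degrees; the focal length in pixels is half the picture's height over the tangent of half this angle, whatever the lens; pixels are square), "cx", "cy" (the principal point, pixels), "rvec" (rotation vector, rad) and "tvec" (3), from world to camera coordinates, as OpenCV has them. Camera axes: x right, y down, z forward; pixel columns grow to the right and rows downward; lengths in mm; the calibration is good to about 2 mm. A picture is of the moment at which its call begins. There is no depth.
- order.finish_job(): hands the job in; it is judged then, once.
The state is a dict: "clock": time; "qpos": joint angles; "qd": joint speeds; "tau": joint torques, N m; "eef_pos": TCP position; "tool_rot": TCP orientation; "force": force on the tool from outside, world axes, zero at the start; "torque": the same for the moment, N m; "width": finger opening in mm; "gripper_force": force on a finger pad.
Only numpy, scipy, OpenCV 4.12 (cv2) and the standard library are available. Lean on these libraries where they do the work, as an engineer would, in place of code of your own. Each camera call takes 0.05 s, during which the arm holds its last target. There are 200 camera calls.

TASK

Ring up a take-away order on the counter scale: with the empty caddy on the pan press the tare key, then lay every shortbread finger in one side of the caddy and tip all the truffles from the steel cup into the other side. With everything in, key in the product code 4, 2, 6 and then press print, each key right down and up again on its own and no other code key pressed; then carry the full caddy over and stand it squarely in the middle of the cork mat. Leave the empty cup standing upright on the counter, and do not disturb the sugar jar or the dessert bowl.

Things in the scene. Friction and masses are not known exactly. Their poses are not given: they have to be found in the camera images.
- scale: White counter scale, fixed, 350 (x) x 250 mm (y). Origin on the counter under its middle; x points away from the operator (robot) to the pan, y to the operator's left. Steel pan 200 x 250 mm centred at x = +65 mm, top 70 mm up. In front a deck 46 mm up with 8 unlettered sprung keys: front row 1, 2, 3, wide print key; back row 4, 5, 6, round tare key (left to right); display left of them.
- caddy: Wooden caddy 136 (x) x 212 mm (y), 320 g, loose, starts empty on the pan. Origin under its middle. Floor 5 mm, outer walls 6 mm thick, 45 mm high. A 12 mm board along x at y = 0, also 45 mm high, parts two sides, each 124 (x) x 94 mm (y) inside. On it two posts at x = +-42 mm (16 mm wide) carry a bar along x: 100 long, 14 thick (y), 20 mm high, its middle 88 mm above the underside.
- cup: Plain steel cup, loose, 120 g empty, round and slightly flared: 61 mm outside at the foot, 69 mm at the rim, 90 mm high, wall 2.5 mm, floor 4 mm. Origin under its middle, z up out of its mouth. It starts upright on the counter with the truffles in it.
- mat: Fixed cork hand-over mat, 190 mm (its x) x 260 mm (its y), 3 mm thick, flat on the counter. Origin under its middle.
- sugar_jar: Bystander: glass jar with a steel cap, 60 mm across, 120 mm high, standing. Origin under its middle. Leave alone.
- dessert: Bystander: small glass bowl with a cream dessert, 90 mm across, 70 mm high. Origin under its middle. Leave alone.
- key_tare (a joint): The tare key (back row, far right): black round cap 26 mm across, middle at x = -92, y = -87 mm in the scale's frame, its top 58 mm above the counter when up. Value: 0 up, 0.005 m fully down (straight down); about 1 N starts it, 4 N holds it fully down; pressed means beyond 0.0035.
- key_print (a joint): The print key (front row, far right): black wide cap 24 (x) x 38 mm (y), middle at x = -135, y = -87 mm in the scale's frame, its top 58 mm above the counter when up. Value: 0 up, 0.005 m fully down (straight down); about 1 N starts it, 4 N holds it fully down; pressed means beyond 0.0035.
- key_1 (a joint): The 1 key (front row, left): black square cap 24 mm, middle at x = -135, y = 45 mm in the scale's frame, its top 58 mm above the counter when up. Value: 0 up, 0.005 m fully down (straight down); about 1 N starts it, 4 N holds it fully down; pressed means beyond 0.0035.
- key_2 (a joint): The 2 key (front row, second): black square cap 24 mm, middle at x = -135, y = 3 mm in the scale's frame, its top 58 mm above the counter when up. Value: 0 up, 0.005 m fully down (straight down); about 1 N starts it, 4 N holds it fully down; pressed means beyond 0.0035.
- key_3 (a joint): The 3 key (front row, third): black square cap 24 mm, middle at x = -135, y = -39 mm in the scale's frame, its top 58 mm above the counter when up. Value: 0 up, 0.005 m fully down (straight down); about 1 N starts it, 4 N holds it fully down; pressed means beyond 0.0035.
- key_4 (a joint): The 4 key (back row, left): black square cap 24 mm, middle at x = -92, y = 45 mm in the scale's frame, its top 58 mm above the counter when up. Value: 0 up, 0.005 m fully down (straight down); about 1 N starts it, 4 N holds it fully down; pressed means beyond 0.0035.
- key_5 (a joint): The 5 key (back row, second): black square cap 24 mm, middle at x = -92, y = 3 mm in the scale's frame, its top 58 mm above the counter when up. Value: 0 up, 0.005 m fully down (straight down); about 1 N starts it, 4 N holds it fully down; pressed means beyond 0.0035.
- key_6 (a joint): The 6 key (back row, third): black square cap 24 mm, middle at x = -92, y = -39 mm in the scale's frame, its top 58 mm above the counter when up. Value: 0 up, 0.005 m fully down (straight down); about 1 N starts it, 4 N holds it fully down; pressed means beyond 0.0035.
- truffle0_center (a point): Middle of a cocoa truffle, a hard ball 26 mm across, 13 g, in the cup at the start.
- truffle1_center (a point): Middle of a cocoa truffle, a hard ball 26 mm across, 13 g, in the cup at the start.
- truffle2_center (a point): Middle of a cocoa truffle, a hard ball 26 mm across, 13 g, in the cup at the start.
- truffle3_center (a point): Middle of a cocoa truffle, a hard ball 26 mm across, 13 g, in the cup at the start. May be absent.
- truffle4_center (a point): Middle of a cocoa truffle, a hard ball 26 mm across, 13 g, in the cup at the start. May be absent.
- truffle5_center (a point): Middle of a cocoa truffle, a hard ball 26 mm across, 13 g, in the cup at the start. May be absent.
- biscuit0: Shortbread finger, 60 mm (its x) x 30 mm (its y) x 20 mm high, 28 g, lying flat on a sheet of baking paper on the counter. Origin under its middle. May be absent.
- biscuit1: Shortbread finger, 60 mm (its x) x 30 mm (its y) x 20 mm high, 28 g, lying flat on a sheet of baking paper on the counter. Origin under its middle. May be absent.
- biscuit2: Shortbread finger, 60 mm (its x) x 30 mm (its y) x 20 mm high, 28 g, lying flat on a sheet of baking paper on the counter. Origin under its middle. May be absent.
- biscuit3: Shortbread finger, 60 mm (its x) x 30 mm (its y) x 20 mm high, 28 g, lying flat on a sheet of baking paper on the counter. Origin under its middle. May be absent.
Mind the look-alikes: they are no part of the job. Leave any green or turquoise look-alike of the biscuit0 alone.

How it is judged:
By the outcome, as a careful person would: the job done as asked, in the order asked, and still so for the second after the job is handed in, with the robot touching nothing.
Of biscuit0, biscuit1, biscuit2, biscuit3 only 2 to 4 are there at a start; the rules pass over those that are not, and their reading is None.
Of truffle3, truffle4, truffle5 only 1 to 3 are there at a start; the rules pass over those that are not, and their reading is None.
At some moment in a run one of biscuit0, biscuit1, biscuit2, biscuit3 may be knocked a few centimetres aside while the robot is not near it.
It also fails if it takes over 210 s, if anything falls off the work surface, if the arm or the gripper's body presses on something with over 40 N, if the wrist force passes 120 N, or if a joint passes its speed limit or range.

## Working session

There is one attempt and no reset: what is moved stays moved. The work goes in short steps, Python scripts to look and compute and a tool call to move; the robot and the scene stay as the last step left them, time stands still between calls to the robot, and variables do not carry over. Pictures are saved under pics/ and viewed, at most 14 in all, crops included, and the job is handed in when it is done.

Besides the shell and the picture viewer there is one more tool, called after "Call:" in YAML: its name, and indented under it one key for each argument. move_arm: Moves the arm, as the interface text tells. Its arguments: {"type":"object","properties":{"targets":{"type":"string"}},"required":["targets"]}

```bash
ls; mkdir -p pics; cat > h.py <<'E'
import numpy as np, cv2
from scipy.spatial.transform import Rotation as R
from cell import read_state, cams, order, ctrl
def shot(name, fn):
    d=cams.get_image(name); cv2.imwrite('pics/'+fn+'.png', d['color'][:,:,::-1]); 
    np.save('pics/'+fn+'.npy', dict(d), allow_pickle=True); return d
def load(fn): return np.load('pics/'+fn+'.npy',allow_pickle=True).item()
def K(d):
    f=d['color'].shape[0]/2/np.tan(np.radians(d['fovy'])/2); return np.array([[f,0,d['cx']],[0,f,d['cy']],[0,0,1]])
def px2w(d,u,v,z):
    M=cv2.Rodrigues(np.array(d['rvec'],float))[0]; t=np.array(d['tvec'],float).ravel()
    r=M.T@np.linalg.inv(K(d))@[u,v,1]; c=-M.T@t
    return c+r*(z-c[2])/r[2]
def w2px(d,p):
    return cv2.projectPoints(np.array(p,float).reshape(-1,3),np.array(d['rvec'],float),np.array(d['tvec'],float),K(d),None)[0].reshape(-1,2)
E
python3 - <<'E'
from h import *
s=read_state(); print({k:np.round(v,3) for k,v in s.items()}, ctrl.pinch_z)
a=shot('top','top0'); b=shot('side','side0'); c=shot('wrist','wrist0')
for d in (a,b,c): print(d['fovy'],d['cx'],d['cy'],d['rvec'],d['tvec'])
cv2.imwrite('pics/top0b.png', cv2.resize(a['color'][:,:,::-1],(800,600)))
cv2.imwrite('pics/side0b.png', cv2.resize(b['color'][:,:,::-1],(800,600)))
E
```

```text
pics
{'clock': np.float64(0.0), 'qpos': array([ 1.199,  0.629,  0.038,  1.518, -0.027,  0.996, -0.02 ]), 'qd': array([ 0.001, -0.001,  0.   , -0.002,  0.001,  0.001, -0.001]), 'tau': array([ 2.0000e-03, -5.6340e+01,  1.2260e+00, -1.9345e+01,  1.1000e-02,
        1.0000e-02, -0.0000e+00]), 'eef_pos': array([ 195.52 , -619.226,  230.378]), 'tool_rot': array([-3.14 ,  0.   ,  0.306]), 'force': array([-0.401,  0.378,  0.316]), 'torque': array([ 0.033, -0.023, -0.022]), 'gripper_force': np.float64(0.0), 'width': np.float64(85.816)} 18.700000000000003
44.24225177853996 250.3335679648117 191.7433301958691 [ 2.1830349  -2.14552422  0.08438633] [ -40.91804062  570.03274324 1148.91687437]
42.10351121497762 255.2961972461544 194.0923117867511 [ 2.44419381 -0.07897658  0.0416744 ] [-544.0414011    31.21679232 1465.7306534 ]
60.13410248072607 252.54420488917677 192.4755900076538 [-2.34864798  1.71971343  0.24065653] [-649.51570166  -36.4725443   378.93229318]
```

View pics/top0b.png

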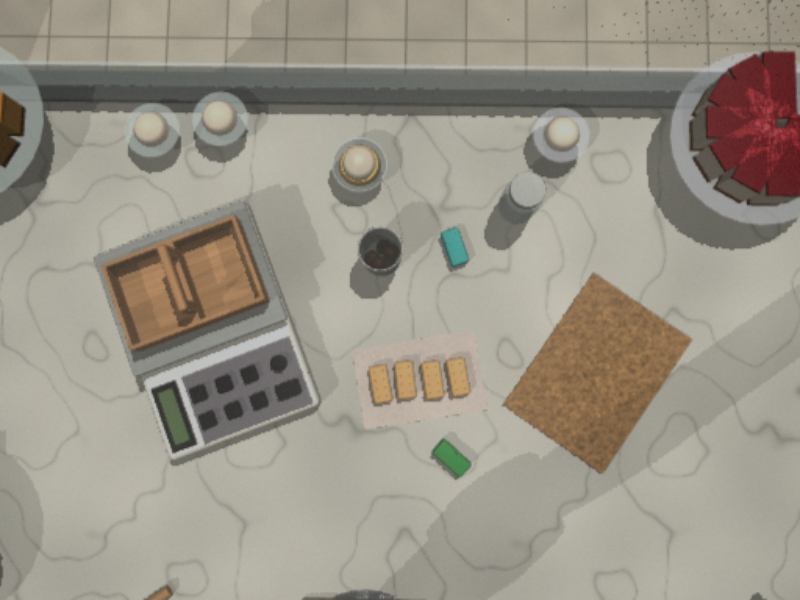

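View pics/side0b.png

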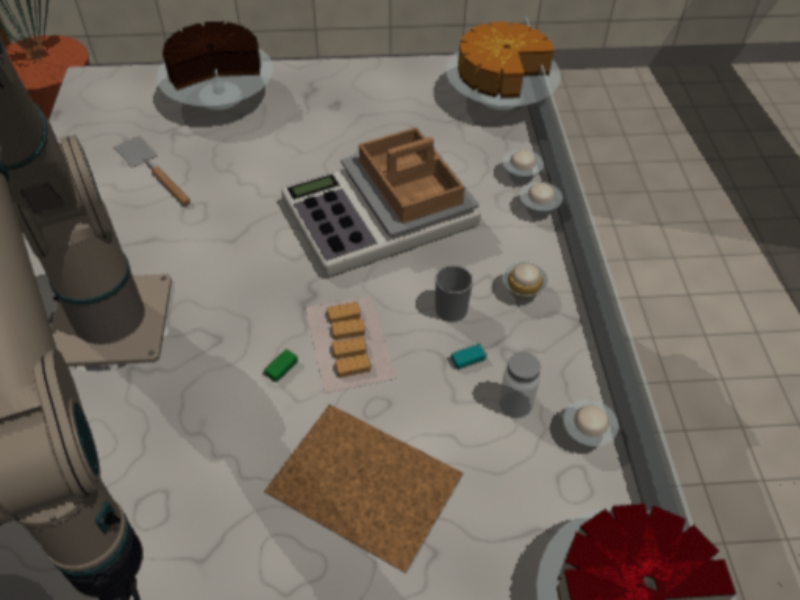

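Top view (800 px): scale with caddy at left (keys around 200–290, 363–420), cup (380,250), four biscuits on paper (380–457, 380), mat (598,372), jar (525,190), gold-ringed dessert bowl (360,165). Green and turquoise decoys at (451,457) and (455,247).

```bash
cat > m1.py <<'E'
from h import *
d=load('top0'); im=d['color']; S=512/800
hsv=cv2.cvtColor(im,cv2.COLOR_RGB2HSV)
# biscuits
m=((hsv[...,0]>10)&(hsv[...,0]<25)&(hsv[...,1]>90)&(hsv[...,2]>140)).astype(np.uint8)
m[:, :int(350*S)]=0; m[:,int(490*S):]=0; m[:int(330*S)]=0; m[int(430*S):]=0
n,l,st,c=cv2.connectedComponentsWithStats(m)
for i in range(1,n):
    if st[i,4]<60: continue
    cn=cv2.findContours((l==i).astype(np.uint8),0,1)[0][0].reshape(-1,2)
    w=np.array([px2w(d,u,v,20)[:2] for u,v in cn],np.float32)
    print('bis',st[i,4],np.round(px2w(d,*c[i],15)),cv2.minAreaRect(w))
# keys: fit
P=np.array([[-135,45],[-135,3],[-135,-39],[-135,-87],[-92,45],[-92,3],[-92,-39],[-92,-87]])
px=np.array([(207,420),(233,410),(260,400),(288,389),(198,393),(224,383),(250,373),(279,363)])*S
g=hsv[...,2]
Q=[]
for u,v in px:
    u0,v0=int(round(u)),int(round(v)); w=im[v0-9:v0+10,u0-9:u0+10].mean(2); k=w<42
    if k.sum()<10: k=w<w.min()+15
    yy,xx=np.nonzero(k); Q.append((u0-9+xx.mean(),v0-9+yy.mean()))
    #print(k.sum(), w.min(), np.median(w))
Q=np.array(Q); print(np.round(Q-px,1).tolist())
Wk=np.array([px2w(d,u,v,57)[:2] for u,v in Q])
def fit(P,W):
    a=P-P.mean(0); b=W-W.mean(0); th=np.arctan2((a[:,0]*b[:,1]-a[:,1]*b[:,0]).sum(),(a*b).sum())
    r=np.array([[np.cos(th),-np.sin(th)],[np.sin(th),np.cos(th)]]); t=W.mean(0)-r@P.mean(0)
    return th,t,W-(P@r.T+t)
th,t,res=fit(P,Wk); print('scale',th,t,np.round(res,1).tolist())
cad=np.array([(103,268),(236,217),(266,296),(137,349)])*S
Wc=np.array([px2w(d,u,v,115)[:2] for u,v in cad]); print('caddy',fit(np.array([[68,106],[68,-106],[-68,-106],[-68,106]]),Wc))
mm=np.array([(594,273),(691,340),(601,473),(504,404)])*S
Wm=np.array([px2w(d,u,v,3)[:2] for u,v in mm]); print('mat',Wm.round(),fit(np.array([[95,130],[95,-130],[-95,-130],[-95,130]]),Wm))
for nm,(u,v),z in (('cup rim',(380,250),90),('jar',(526,190),120),('dess',(360,164),60),('green',(451,457),20),('turq',(455,247),20)): print(nm,px2w(d,u*S,v*S,z).round())
E
python3 m1.py
```

```text
bis 266 [ 451. -139.   15.] ((451.284423828125, -138.62107849121094), (57.699947357177734, 27.916650772094727), 10.97278118133545)
bis 267 [445. -55.  15.] ((445.1578063964844, -54.68417739868164), (57.92257308959961, 28.199390411376953), 7.247658729553223)
bis 265 [446. -99.  15.] ((445.9348449707031, -98.38011169433594), (57.74848175048828, 28.021013259887695), 8.976171493530273)
bis 271 [438. -15.  15.] ((438.00628662109375, -15.226495742797852), (57.951412200927734, 28.37834930419922), 11.424659729003906)
[[0.0, -0.2], [-0.2, 0.0], [-1.2, 0.1], [-0.5, 0.1], [-0.1, 0.2], [-0.5, 0.5], [-0.9, 0.7], [-1.0, -0.1]]
scale 0.3837177949872368 [519.69037727 256.63616277] [[0.3, -0.3], [0.1, -0.3], [0.0, 0.1], [-0.2, 0.3], [0.3, -0.4], [-0.2, -0.1], [-0.1, 0.1], [-0.2, 0.7]]
caddy (np.float64(0.40482971549695645), array([583.08722528, 272.82043076]), array([[-1.43416436,  0.19612441],
       [-4.94964659, -0.71802439],
       [ 2.20053951,  3.81977519],
       [ 4.18327144, -3.29787521]]))
mat [[ 622. -359.]
 [ 516. -513.]
 [ 303. -368.]
 [ 408. -214.]] (np.float64(-0.6001097421937567), array([ 462.10541677, -363.64873344]), array([[  7.84292023, -49.20333093],
       [ 48.62348528,  11.1121269 ],
       [ -7.49676363,  49.57438023],
       [-48.96964187, -11.4831762 ]]))
cup rim [640. -14.  90.]
jar [ 728. -230.  120.]
dess [781.  21.  60.]
green [ 325. -129.   20.]
turq [ 658. -132.   20.]
```

View pics/wrist0.png

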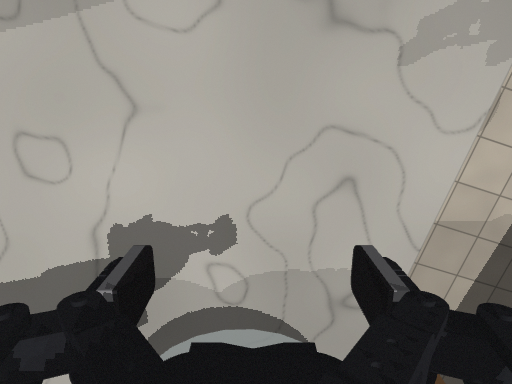

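Wrist view shows empty counter between the open fingers. Going to the tare key.

Call:
move_arm:
  targets: "-1 2.9 -2.6 0 0 0 0;-1 2.9 -2.6 0 0 0 0;-1 2.9 -2.6 0 0 0 0;-1 2.9 -2.6 0 0 0 0;-1 2.9 -2.6 0 0 0 0"

```text
clock: 0.57
eef_pos: [295.3, -450.4, 231.1]
tool_rot: [-3.141, -0.0, 0.305]
force: [1.0, -0.5, -0.5]
width: 25.5
gripper_force: 0.0
```

Call:
move_arm:
  targets: "-1 2.9 -2.6 0 0 0 0;-1 2.9 -2.6 0 0 0 0;-1 2.9 -2.6 0 0 0 0;-1 2.9 -2.6 0 0 0 0;-1 2.9 -2.6 0 0 0 0"

```text
clock: 0.98
eef_pos: [394.5, -282.8, 231.3]
tool_rot: [-3.142, 0.0, 0.306]
force: [0.7, 0.5, -0.8]
width: -0.2
gripper_force: 0.0
```

Call:
move_arm:
  targets: "-1 2.9 -2.6 0 0 0 0;-1 2.9 -2.6 0 0 0 0;-1 2.9 -2.6 0 0 0 0;-1 2.9 -2.6 0 0 0 0;-1 1 -3.5 0 0 0 0"

```text
clock: 1.4
eef_pos: [476.6, -112.2, 231.5]
tool_rot: [3.14, -0.005, 0.307]
force: [2.1, 0.2, 0.6]
width: -0.1
gripper_force: 0.0
```

Call:
move_arm:
  targets: "-1 1 -3.5 0 0 0 0;-1 1 -3.5 0 0 0 0;-1 1 -3.5 0 0 0 0;-1 1 -3.5 0 0 0 0;-1 1 -3.5 0 0 0 -4.5"

```text
clock: 1.82
eef_pos: [466.8, 69.5, 231.3]
tool_rot: [3.141, 0.0, 0.385]
force: [0.8, 0.3, 0.1]
width: -0.0
gripper_force: 0.0
```

```bash
cat >> h.py <<'E'
def go(p,yaw=None,s=None):
    "tool-frame shift (cm) to world point p, and turn"
    s=s or read_state(); Rm=R.from_euler('xyz',s['tool_rot'])
    d=Rm.inv().apply(np.array(p,float)-s['eef_pos'])/10
    out=[np.round(d,2)]
    if yaw is not None: out.append(np.round((Rm.inv()*R.from_euler('xyz',[np.pi,0,yaw])).as_rotvec(degrees=True),1))
    return out
def sc(x,y):
    c,n=np.cos(.3837),np.sin(.3837); return np.array([519.7+c*x-n*y,256.6+n*x+c*y])
def st():
    s=read_state(); print(round(float(s['clock']),1),np.round(s['eef_pos'],1),np.round(s['tool_rot'],3),'F',np.round(s['force'],1),'w',round(float(s['width']),1),'q',np.round(s['qpos'],2)); return s
E
python3 - <<'E'
from h import *
s=st(); d=shot('wrist','w1')
M=cv2.Rodrigues(np.array(d['rvec']))[0]; c=-M.T@np.array(d['tvec']).ravel(); Rm=R.from_euler('xyz',s['tool_rot'])
print('cam in tool',Rm.inv().apply(c-s['eef_pos']), Rm.inv().as_matrix()@M.T)
print(go([*sc(-92,-87),70],.3837), [x for x in dir(ctrl) if x[0]!='_'])
E
```

```text
1.8 [466.8  69.5 231.3] [3.141 0.    0.385] F [0.8 0.3 0.1] w -0.0 q [-0.16  0.38 -0.06  2.    0.03  0.77 -1.43]
cam in tool [  68.29322526    0.50241719 -142.79793357] [[ 6.98771526e-04 -9.62338598e-01 -2.71852782e-01]
 [ 9.99999709e-01  7.56029255e-04 -1.05883821e-04]
 [ 3.07424744e-04 -2.71852629e-01  9.62338846e-01]]
[array([ 2.43, -5.69, 16.19]), array([-0.3, -0.2,  1. ])] ['MotionError', 'pinch_z']
```

View pics/w1.png

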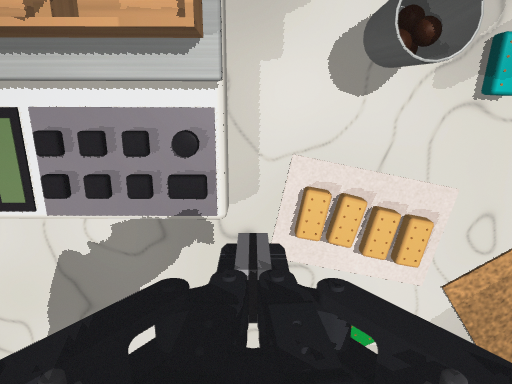

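```bash
python3 - <<'E'
from h import *
d=load('w1')
for (u,v),n,q in (((185,144),'tare',(-92,-87)),((187,186),'print',(-135,-87)),((92,143),'5',(-92,3)),((135,143),'6',(-92,-39)),((50,143),'4',(-92,45)),((97,186),'2',(-135,3))): print(n,px2w(d,u,v,58).round(1),sc(*q).round(1))
E
```

```text
tare [467.8 138.7  58. ] [467.  141.5]
print [429.4 123.5  58. ] [427.1 125.4]
5 [435.4 220.9  58. ] [433.3 224.9]
6 [450.8 183.   58. ] [449. 186.]
4 [420.4 257.9  58. ] [417.5 263.9]
2 [396.1 205.6  58. ] [393.4 208.8]
```

Call:
move_arm:
  targets: "-1 1.2 -2.8 0 0 0 0;-1 1.2 -2.9 0 0 0 0;-1 0 0 4 0 0 0;-1 0 0 4 0 0 0;-1 0 0 4 0 0 0"

```text
clock: 2.28
eef_pos: [468.8, 130.5, 110.6]
tool_rot: [3.142, -0.003, 0.386]
force: [1.9, -0.1, -0.8]
width: -0.2
gripper_force: 0.0
```

Call:
move_arm:
  targets: "-1 0 0 4 0 0 0;-1 0 0 0 0 0 0"

```text
clock: 2.45
eef_pos: [462.5, 127.8, 63.9]
tool_rot: [-3.14, 0.016, 0.385]
force: [-0.8, -0.3, -0.5]
width: 0.2
gripper_force: 0.0
```

Call:
move_arm:
  targets: "-1 0 0 0 0 0 0;-1 0 0 0 0 0 0"

```text
clock: 2.62
eef_pos: [469.3, 129.8, 72.9]
tool_rot: [3.141, -0.002, 0.384]
force: [0.7, 0.6, 0.2]
width: -0.3
gripper_force: 0.0
```

```bash
python3 - <<'E'
from h import *
s=st(); print(go([467.5,140,62],.3837))
E
```

```text
2.6 [469.3 129.8  72.9] [ 3.141e+00 -2.000e-03  3.840e-01] F [0.7 0.6 0.2] w -0.3 q [-0.3   0.66 -0.05  2.1   0.08  0.38 -1.59]
[array([ 0.21, -1.01,  1.09]), array([ 0. , -0.1,  0. ])]
```

Call:
move_arm:
  targets: "-1 0.2 -1 0 0 0 0;-1 0 0 0.8 0 0 0;-1 0 0 0.6 0 0 0;-1 0 0 0.4 0 0 0;-1 0 0 0.3 0 0 0"

```text
clock: 3.03
eef_pos: [467.4, 140.6, 52.0]
tool_rot: [-3.141, -0.003, 0.385]
force: [-8.3, -0.8, 57.1]
width: -0.1
gripper_force: 28.7
```

Call:
move_arm:
  targets: "-1 0 0 0 0 0 0;-1 0 0 0 0 0 0"

```text
clock: 3.2
eef_pos: [467.3, 140.5, 52.7]
tool_rot: [-3.141, -0.004, 0.385]
force: [-3.0, 1.5, 24.6]
width: -0.3
gripper_force: 12.4
```

Call:
move_arm:
  targets: "-1 0 0 -0.5 0 0 0;-1 0 0 -1.5 0 0 0;-1 0 0 -3 0 0 0;-1 0 0 -3 0 0 0;-1 -1.75 3.2 -1.5 0 0 0"

```text
clock: 3.62
eef_pos: [464.9, 110.8, 148.3]
tool_rot: [-3.138, -0.009, 0.394]
force: [1.7, -0.1, 0.7]
width: -0.1
gripper_force: 0.0
```

Call:
move_arm:
  targets: "1 -1.75 3.2 -1.5 0 0 0;1 -1.75 3.2 0 0 0 0;1 -1.75 3.2 0 0 0 0;1 -1.75 3.2 0 0 0 0;1 -1.75 3.2 0 0 0 0"

```text
clock: 4.03
eef_pos: [440.2, -79.6, 160.5]
tool_rot: [3.141, -0.0, 0.384]
force: [1.2, 0.2, 0.5]
width: 60.6
gripper_force: 0.0
```

Call:
move_arm:
  targets: "1 0 0 0 0 0 -7;1 0 0 0 0 0 -7;1 0 0 0 0 0 -7;1 0 0 0 0 0 -7;1 0 0 0 0 0 -7"

```text
clock: 4.45
eef_pos: [440.6, -78.2, 160.3]
tool_rot: [-3.142, 0.0, 1.0]
force: [-0.2, 0.2, 0.3]
width: 85.2
gripper_force: 0.0
```

Call:
move_arm:
  targets: "1 0 0 0 0 0 -7;1 0 0 0 0 0 -7;1 0 0 0 0 0 -7;1 0 0 0 0 0 -7;1 0 0 0 0 0 -7"

```text
clock: 4.87
eef_pos: [440.6, -78.1, 160.3]
tool_rot: [-3.141, 0.0, 1.612]
force: [0.3, -0.2, 0.3]
width: 85.2
gripper_force: 0.0
```

Call:
move_arm:
  targets: "1 0 0 0 0 0 -7;1 0 0 0 0 0 -1;1 0 0 0 0 0 0;1 0 0 0 0 0 0"

```text
clock: 5.2
eef_pos: [440.7, -77.9, 160.3]
tool_rot: [-3.141, 0.0, 1.742]
force: [-0.3, 0.2, -0.2]
width: 85.3
gripper_force: 0.0
```

```bash
cat >> h.py <<'E'
def bis(d,z=20,exclude=True):
    im=d['color']; hsv=cv2.cvtColor(im,cv2.COLOR_RGB2HSV)
    m=((hsv[...,0]>10)&(hsv[...,0]<25)&(hsv[...,1]>90)&(hsv[...,2]>140)).astype(np.uint8)
    m=cv2.morphologyEx(m,cv2.MORPH_CLOSE,np.ones((3,3),np.uint8))
    n,l,s,c=cv2.connectedComponentsWithStats(m); out=[]
    for i in range(1,n):
        if s[i,4]<100: continue
        cn=cv2.findContours((l==i).astype(np.uint8),0,1)[0][0].reshape(-1,2)
        w=np.array([px2w(d,u,v,z)[:2] for u,v in cn],np.float32)
        r=cv2.minAreaRect(w); a=r[2] if r[1][0]>r[1][1] else r[2]-90
        if 45<max(r[1])<75 and 20<min(r[1])<42: out.append((round(r[0][0],1),round(r[0][1],1),round(a,1),np.round(r[1],1).tolist(),np.round(c[i]).tolist()))
    return sorted(out,key=lambda o:-o[1])
E
python3 - <<'E'
from h import *
s=st(); d=shot('wrist','w2'); t=shot('top','t2')
for o in bis(d): print('w',o)
for o in bis(t): print('t',o)
E
```

```text
5.2 [440.7 -77.9 160.3] [-3.141  0.     1.742] F [-0.3  0.2 -0.2] w 85.3 q [ 0.46  0.5  -0.49  2.13  0.41  0.61 -0.14]
w (444.8, -56.6, 7.3, [58.1, 28.3], [262.0, 157.0])
w (445.6, -99.7, 8.5, [57.9, 28.0], [254.0, 204.0])
w (450.6, -139.9, 11.1, [57.4, 28.0], [252.0, 245.0])
```

View pics/w2.png

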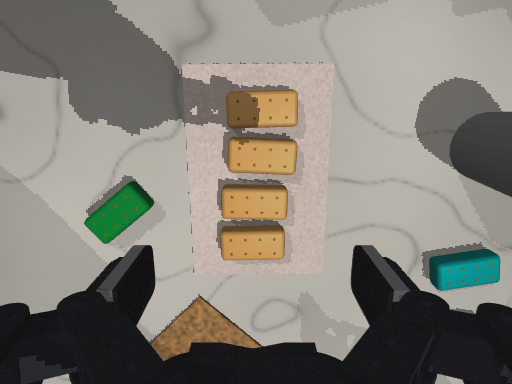

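Wrist view: four biscuits on the paper at (262,110), (262,157), (254,204), (252,245); green decoy (118,212), turquoise (465,270). Grasping the lowest one.

Call:
move_arm:
  targets: "1 -3.1 0 0 0 0 -1;1 -3.1 -0.1 0 0 0 0;1 0 0 3 0 0 0;1 0 0 3 0 0 0;1 0 0 3 0 0 0"

```text
clock: 5.72
eef_pos: [451.7, -140.0, 69.7]
tool_rot: [3.14, 0.001, 1.759]
force: [0.3, 0.3, -0.2]
width: 85.3
gripper_force: 0.0
```

Call:
move_arm:
  targets: "1 0 0 3 0 0 0;1 0 0 2.5 0 0 0;1 0 0 1.3 0 0 0;1 0 0 0 0 0 0;1 0 0 0 0 0 0"

```text
clock: 6.13
eef_pos: [451.0, -138.5, 2.0]
tool_rot: [-3.14, -0.0, 1.763]
force: [-0.4, 0.4, 0.5]
width: 85.6
gripper_force: 0.0
```

Call:
move_arm:
  targets: "-1 0 0 0 0 0 0;-1 0 0 0 0 0 0;-1 0 0 0 0 0 0;-1 0 0 0 0 0 0;-1 0 0 0 0 0 0"

```text
clock: 6.55
eef_pos: [452.1, -139.1, 3.9]
tool_rot: [3.139, 0.001, 1.763]
force: [-0.0, 1.0, 5.9]
width: 58.6
gripper_force: 64.3
```

Call:
move_arm:
  targets: "-1 0 0 -2 0 0 0;-1 0 0 -4 0 0 0;-1 0 0 -4 0 0 0;-1 0 0 -2 0 0 0;-1 3.16 1.73 -1.13 0 0 0"

```text
clock: 6.97
eef_pos: [461.1, -112.8, 136.9]
tool_rot: [3.141, 0.007, 1.749]
force: [1.4, -0.2, -0.3]
width: 58.3
gripper_force: 64.6
```

Call:
move_arm:
  targets: "-1 3.16 1.73 -1.13 0 0 0;-1 3.16 1.73 -1.13 0 0 0;-1 3.16 1.73 -1.13 0 0 0;-1 3.16 1.73 -1.13 0 0 0;-1 3.16 1.73 -1.13 0 0 0"

```text
clock: 7.38
eef_pos: [517.2, 68.5, 192.0]
tool_rot: [3.14, 0.001, 1.763]
force: [0.5, 0.3, -1.2]
width: 58.6
gripper_force: 64.6
```

Call:
move_arm:
  targets: "-1 3.16 1.73 -1.13 0 0 0;-1 3.16 1.73 -1.13 0 0 0;-1 3.16 1.73 -1.13 0 0 0;-1 3.16 1.73 -1.13 0 0 0;-1 3.16 1.73 -1.13 0 0 0"

```text
clock: 7.8
eef_pos: [571.7, 240.1, 248.5]
tool_rot: [3.14, 0.0, 1.763]
force: [-0.1, 0.6, -0.4]
width: 58.4
gripper_force: 64.6
```

Call:
move_arm:
  targets: "-1 3.16 1.73 -1.13 0 0 0;-1 0 0 0 0 0 -7;-1 0 0 0 0 0 -4;-1 0 0 0 0 0 0;-1 0 0 0 0 0 0"

```text
clock: 8.22
eef_pos: [582.5, 272.4, 258.5]
tool_rot: [3.141, 0.0, 1.952]
force: [0.8, -0.6, 0.5]
width: 58.6
gripper_force: 64.6
```

```bash
python3 - <<'E'
from h import *
s=st(); d=shot('wrist','w3')
E
```

```text
8.2 [582.5 272.4 258.5] [3.141 0.    1.952] F [ 0.8 -0.6  0.5] w 58.6 q [-0.14  0.65 -0.6   1.49  0.39  1.12 -0.43]
```

View pics/w3.png

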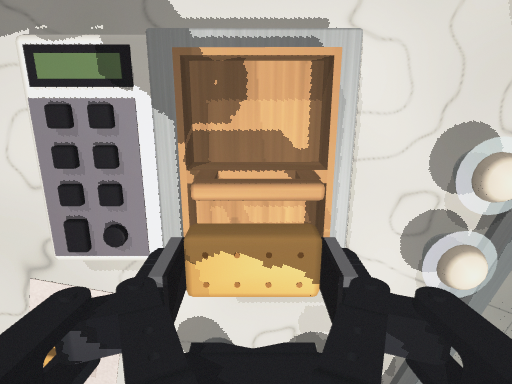

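Wrist view: caddy's left wall outer rim corners (174,48), (342,47); handle bar from (191,187) to (325,187); biscuit held squarely.

```bash
python3 - <<'E'
from h import *
d=load('w3')
a=px2w(d,174,48,115); b=px2w(d,342,47,115); print(a.round(1),b.round(1),np.linalg.norm(a-b))
th=np.arctan2(*(b-a)[[1,0]]); x=np.array([np.cos(th),np.sin(th)]); y=np.array([-x[1],x[0]])
c=(a+b)[:2]/2-106*y; print('yaw',th,'ctr',c)
l=px2w(d,191,187,165);r=px2w(d,325,187,165); print('bar',l.round(1),r.round(1),(l+r)[:2]/2,np.linalg.norm(l-r),np.arctan2(*(r-l)[[1,0]]))
cs=lambda p,q: (sc(p,q)); print(sc(65,0))
E
```

```text
[483.6 348.6 115. ] [607.8 399.3 115. ] 134.1376630081402
yaw 0.387816764291835 ctr [585.82173465 275.80576827]
bar [537.7 260.8 165. ] [629.3 297.6 165. ] [583.51000869 279.20407403] 98.72286398496556 0.3824143045738018
[579.97358196 280.93300882]
```

Call:
move_arm:
  targets: "-1 2.9 0.1 0 0 0 0;-1 2.9 0.1 0 0 0 0;-1 2.8 0.1 0 0 0 0;-1 0 0 3 0 0 0;-1 0 0 3.5 0 0 0"

```text
clock: 8.68
eef_pos: [553.3, 357.7, 195.8]
tool_rot: [3.134, -0.003, 1.956]
force: [0.4, -1.1, -1.3]
width: 57.9
gripper_force: 64.7
```

Call:
move_arm:
  targets: "-1 0 0 3.5 0 0 0;-1 0 0 3 0 0 0;-1 0 0 2 0 0 0;-1 0 0 0 0 0 0;-1 0 0 0 0 0 0"

```text
clock: 9.1
eef_pos: [552.9, 353.0, 107.5]
tool_rot: [-3.14, 0.001, 1.953]
force: [0.1, 0.6, 0.7]
width: 58.5
gripper_force: 64.7
```

```bash
python3 - <<'E'
from h import *
st(); print(go([553.2,353,80],1.956))
E
```

```text
9.1 [552.9 353.  107.5] [-3.140e+00  1.000e-03  1.953e+00] F [0.1 0.6 0.7] w 58.5 q [-0.32  0.83 -0.51  1.59  0.5   0.86 -0.65]
[array([-0.01,  0.04,  2.75]), array([-0.1,  0. , -0.2])]
```

Call:
move_arm:
  targets: "-1 0 0 1.2 0 0 0;-1 0 0 1 0 0 0;-1 0 0 0.5 0 0 0;-1 0 0 0 0 0 0;-1 0 0 0 0 0 0"

```text
clock: 9.52
eef_pos: [553.1, 353.9, 80.9]
tool_rot: [-3.142, 0.0, 1.955]
force: [-0.8, -0.5, 0.3]
width: 58.7
gripper_force: 64.7
```

Call:
move_arm:
  targets: "0.6 0 0 0 0 0 0;0.6 0 0 0 0 0 0;0.6 0 0 -1 0 0 0;0.6 0 0 -3 0 0 0;0.6 0 0 -3 0 0 0"

```text
clock: 9.93
eef_pos: [552.3, 353.4, 151.4]
tool_rot: [-3.139, 0.0, 1.955]
force: [0.9, 0.5, 0.9]
width: 68.6
gripper_force: 0.0
```

Call:
move_arm:
  targets: "1 0 0 -3.5 0 0 0;1 0 0 -3.5 0 0 0;1 -2.86 -2.12 0 0 0 0;1 -2.86 -2.12 0 0 0 0;1 -2.86 -2.12 0 0 0 0"

```text
clock: 10.35
eef_pos: [526.1, 250.2, 222.8]
tool_rot: [3.139, 0.0, 1.957]
force: [0.4, -0.9, -0.6]
width: 85.5
gripper_force: 0.0
```

Call:
move_arm:
  targets: "1 -2.86 -2.12 0 0 0 0;1 -2.86 -2.12 0 0 0 0;1 -2.86 -2.12 0 0 0 0;1 -2.86 -2.12 0 0 0 0;1 -2.86 -2.12 0 0 0 0"

```text
clock: 10.77
eef_pos: [481.2, 76.8, 222.0]
tool_rot: [3.14, 0.001, 1.956]
force: [-0.6, -0.7, -0.2]
width: 85.6
gripper_force: 0.0
```

Call:
move_arm:
  targets: "1 -2.86 -2.12 0 0 0 0;1 -2.86 -2.12 0.6 0 0 0;1 -2.86 -2.12 1 0 0 0;1 -2.86 -2.12 1 0 0 0;1 0 0 1.5 0 0 6"

```text
clock: 11.18
eef_pos: [443.8, -68.9, 180.4]
tool_rot: [-3.139, 0.005, 1.838]
force: [0.1, -0.0, -0.2]
width: 85.0
gripper_force: 0.0
```

Call:
move_arm:
  targets: "1 0 0 1.5 0 0 7;1 0 0 1 0 0 0;1 0 0 0 0 0 0;1 0 0 0 0 0 0"

```text
clock: 11.52
eef_pos: [446.2, -59.4, 155.5]
tool_rot: [3.141, 0.0, 1.729]
force: [0.8, -0.5, -0.5]
width: 85.6
gripper_force: 0.0
```

```bash
python3 - <<'E'
from h import *
s=st(); d=shot('wrist','w4'); t=shot('top','t4')
for o in bis(d): print('w',o, go([o[0],o[1],2],np.radians(90+o[2])))
for o in bis(t)[:]: print('t',o)
E
```

```text
11.5 [446.2 -59.4 155.5] [3.141 0.    1.729] F [ 0.8 -0.5 -0.5] w 85.6 q [ 0.43  0.51 -0.5   2.12  0.43  0.6  -0.22]
w (437.8, -17.4, 11.9, [58.2, 28.0], [261.0, 133.0]) [array([ 4.28, -0.24, 15.39]), array([ 0.1,  0. , -2.8])]
w (445.2, -56.5, 7.4, [57.6, 28.2], [252.0, 177.0]) [array([ 0.3 , -0.13, 15.39]), array([0.1, 0. , 1.7])]
w (445.3, -99.8, 9.1, [57.9, 26.8], [245.0, 224.0]) [array([-3.97, -0.8 , 15.39]), array([ 0.1,  0. , -0. ])]
w (410.0, -228.0, 38.3, [50.2, 34.8], [191.0, 335.0]) [array([-16.07,  -6.31,  15.39]), array([  0.1,   0. , -29.2])]
```

Call:
move_arm:
  targets: "1 0.3 -0.1 2 0 0 1.7;1 0 0 3.5 0 0 0;1 0 0 3.5 0 0 0;1 0 0 3 0 0 0;1 0 0 2 0 0 0"

```text
clock: 12.03
eef_pos: [444.3, -56.7, 13.6]
tool_rot: [-3.14, 0.001, 1.7]
force: [6.6, 6.2, -0.2]
width: 85.9
gripper_force: 0.0
```

Call:
move_arm:
  targets: "1 0 0 1.4 0 0 0;1 0 0 0 0 0 0;1 0 0 0 0 0 0;-1 0 0 0 0 0 0;-1 0 0 0 0 0 0"

```text
clock: 12.45
eef_pos: [445.6, -56.9, 2.3]
tool_rot: [3.139, 0.0, 1.698]
force: [0.0, -0.3, 0.5]
width: 63.6
gripper_force: 0.0
```

Call:
move_arm:
  targets: "-1 0 0 0 0 0 0;-1 0 0 0 0 0 0;-1 0 0 0 0 0 0;-1 0 0 -2 0 0 0;-1 0 0 -3.5 0 0 0"

```text
clock: 12.87
eef_pos: [443.0, -56.6, 55.7]
tool_rot: [-3.137, -0.0, 1.7]
force: [1.8, -0.4, -0.2]
width: 58.4
gripper_force: 64.8
```

```bash
python3 - <<'E'
from h import *
st(); print(go([565.2,323.4,225],1.956))
E
```

```text
12.9 [443.  -56.6  55.7] [-3.137 -0.     1.7  ] F [ 1.8 -0.4 -0.2] w 58.4 q [ 0.37  0.71 -0.45  2.2   0.79  0.41 -0.61]
[array([ 36.12,  16.93, -16.99]), array([ -0.2,  -0. , -14.7])]
```

Call:
move_arm:
  targets: "-1 0 0 -4 0 0 0;-1 0 0 -4 0 0 0;-1 0 0 -3 0 0 0;-1 3.28 1.54 -0.6 0 0 0;-1 3.28 1.54 -0.6 0 0 0"

```text
clock: 13.28
eef_pos: [467.5, 9.4, 180.8]
tool_rot: [3.138, 0.002, 1.689]
force: [0.3, 0.3, -0.3]
width: 58.0
gripper_force: 64.8
```

Call:
move_arm:
  targets: "-1 3.28 1.54 -0.6 0 0 0;-1 3.28 1.54 -0.6 0 0 0;-1 3.28 1.54 -0.6 0 0 0;-1 3.28 1.54 -0.6 0 0 0;-1 3.28 1.54 -0.6 0 0 0"

```text
clock: 13.7
eef_pos: [522.0, 186.4, 209.5]
tool_rot: [3.141, -0.001, 1.699]
force: [1.2, -1.1, -0.4]
width: 58.5
gripper_force: 64.8
```

Call:
move_arm:
  targets: "-1 3.28 1.54 -0.6 0 0 0;-1 3.28 1.54 -0.6 0 0 0;-1 3.28 1.54 -0.6 0 0 0;-1 3.28 1.54 -0.6 0 0 0;-1 0 0 0 0 0 -7"

```text
clock: 14.12
eef_pos: [565.6, 333.0, 235.1]
tool_rot: [3.136, -0.01, 1.83]
force: [0.3, 2.2, -0.7]
width: 58.6
gripper_force: 64.9
```

Call:
move_arm:
  targets: "-1 0 0 0 0 0 -7;-1 0 0 0 0 0 -0.7;-1 0 0 0 0 0 0;-1 0 0 0 0 0 0"

```text
clock: 14.45
eef_pos: [566.5, 321.9, 232.5]
tool_rot: [3.142, 0.0, 1.952]
force: [0.5, 0.6, -0.6]
width: 58.3
gripper_force: 64.8
```

```bash
python3 - <<'E'
from h import *
st(); print(go([565.2,323.4,80],1.956)); shot('wrist','w5')
E
```

```text
14.4 [566.5 321.9 232.5] [3.142 0.    1.952] F [ 0.5  0.6 -0.6] w 58.3 q [-0.15  0.73 -0.75  1.5   0.53  1.13 -0.62]
[array([ 0.19, -0.06, 15.25]), array([ 0. ,  0. , -0.2])]
```

View pics/w5.png

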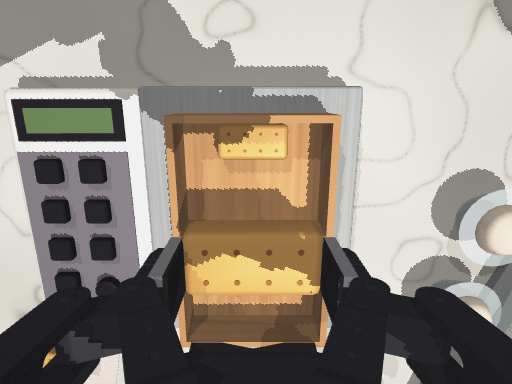

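First biscuit lies neatly by the outer wall (252,142). Lowering the second beside it.

Call:
move_arm:
  targets: "-1 0.1 0 3 0 0 0;-1 0 0 3.5 0 0 0;-1 0 0 3 0 0 0;-1 0 0 2 0 0 0;-1 0 0 1.3 0 0 0"

```text
clock: 14.92
eef_pos: [565.2, 321.8, 101.5]
tool_rot: [-3.138, 0.001, 1.953]
force: [0.7, 0.1, -0.5]
width: 58.3
gripper_force: 64.9
```

Call:
move_arm:
  targets: "-1 0 0 1.2 0 0 0;-1 0 0 0.8 0 0 0;-1 0 0 0.4 0 0 0;-1 0 0 0 0 0 0;-1 0 0 0 0 0 0"

```text
clock: 15.33
eef_pos: [566.6, 324.0, 80.9]
tool_rot: [3.14, -0.0, 1.955]
force: [0.2, -0.2, -0.2]
width: 58.5
gripper_force: 64.9
```

Call:
move_arm:
  targets: "0.6 0 0 0 0 0 0;0.6 0 0 0 0 0 0;0.6 0 0 -1 0 0 0;0.6 0 0 -3 0 0 0;0.6 0 0 -3 0 0 0"

```text
clock: 15.75
eef_pos: [565.4, 323.0, 150.7]
tool_rot: [-3.139, 0.0, 1.955]
force: [0.5, 0.2, -0.1]
width: 68.4
gripper_force: 0.0
```

Call:
move_arm:
  targets: "1 0 0 -3.5 0 0 0;1 0 0 -3.5 0 0 0;1 -2.86 -2.12 0 0 0 0;1 -2.86 -2.12 0 0 0 0;1 -2.86 -2.12 0 0 0 0"

```text
clock: 16.17
eef_pos: [539.2, 219.8, 221.9]
tool_rot: [3.139, 0.0, 1.957]
force: [0.1, -0.8, -0.4]
width: 85.5
gripper_force: 0.0
```

Call:
move_arm:
  targets: "1 -2.86 -2.12 0 0 0 0;1 -2.86 -2.12 0 0 0 0;1 -2.86 -2.12 0 0 0 0;1 -2.86 -2.12 0 0 0 0;1 -2.86 -2.12 0 0 0 0"

```text
clock: 16.58
eef_pos: [494.3, 46.4, 221.1]
tool_rot: [3.14, 0.001, 1.956]
force: [0.7, -0.8, 0.7]
width: 85.5
gripper_force: 0.0
```

Call:
move_arm:
  targets: "1 -2.86 -2.12 0 0 0 0;1 -2.86 -2.12 0.6 0 0 0;1 -2.86 -2.12 1 0 0 0;1 0 0 1 0 0 0;1 0 0 1.5 0 0 6"

```text
clock: 17.0
eef_pos: [468.1, -58.6, 179.8]
tool_rot: [3.14, 0.002, 1.844]
force: [0.6, 0.3, -0.2]
width: 85.5
gripper_force: 0.0
```

Call:
move_arm:
  targets: "1 0 0 1.5 0 0 6;1 0 0 1 0 0 0;1 0 0 0 0 0 0;1 0 0 0 0 0 0"

```text
clock: 17.33
eef_pos: [468.1, -55.0, 154.3]
tool_rot: [-3.142, 0.0, 1.749]
force: [-0.1, -0.2, 0.6]
width: 85.0
gripper_force: 0.0
```

```bash
python3 - <<'E'
from h import *
s=st(); d=shot('wrist','w6')
for o in bis(d): print('w',o, go([o[0],o[1],2],np.radians(90+o[2])))
E
```

```text
17.3 [468.1 -55.  154.3] [-3.142  0.     1.749] F [-0.1 -0.2  0.6] w 85.0 q [ 0.53  0.58 -0.69  2.07  0.58  0.69 -0.36]
w (445.4, -99.5, 10.3, [58.5, 27.6], [219.0, 225.0]) [array([-3.97, -3.07, 15.26]), array([ 0.1,  0. , -0.1])]
```

Call:
move_arm:
  targets: "1 -2 -1.5 0 0 0 0;1 -2 -1.6 1 0 0 0;1 0 0 3 0 0 0;1 0 0 3.5 0 0 0;1 0 0 3 0 0 0"

```text
clock: 17.8
eef_pos: [445.3, -101.2, 48.8]
tool_rot: [3.139, 0.001, 1.745]
force: [-0.8, 0.4, -0.8]
width: 85.8
gripper_force: 0.0
```

Call:
move_arm:
  targets: "1 0 0 2.5 0 0 0;1 0 0 1.5 0 0 0;1 0 0 0.7 0 0 0;1 0 0 0 0 0 0;1 0 0 0 0 0 0"

```text
clock: 18.22
eef_pos: [445.2, -100.0, 2.4]
tool_rot: [3.141, 0.0, 1.747]
force: [-0.3, -0.2, 1.2]
width: 85.5
gripper_force: 0.0
```

```bash
python3 - <<'E'
from h import *
st(); print(go([445.4,-99.5,2],np.radians(100.3)))
d=load('w6');im=d['color'][:,:,::-1]
t=shot('side','s6')['color'][:,:,::-1]
a=px2w(d,0,0,0)
cv2.imwrite('pics/w6s6.png',np.hstack([im,t])[:, :][::1, ::1] if 0 else cv2.resize(np.hstack([im,t]),(800,300)))
E
```

```text
18.2 [ 445.2 -100.     2.4] [3.141 0.    1.747] F [-0.3 -0.2  1.2] w 85.5 q [ 0.38  0.81 -0.33  2.19  0.97  0.29 -0.62]
[array([0.05, 0.03, 0.04]), array([ 0.1,  0. , -0.2])]
```

View pics/w6s6.png

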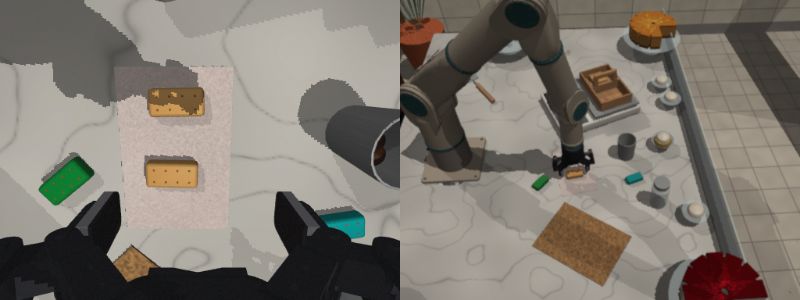

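The last biscuit is still in place at left-picture (175,102), merely shadowed. Gripping the third.

Call:
move_arm:
  targets: "-1 0 0 0 0 0 0;-1 0 0 0 0 0 0;-1 0 0 0 0 0 0;-1 0 0 0 0 0 0;-1 0 0 0 0 0 0"

```text
clock: 18.68
eef_pos: [445.1, -100.5, 3.3]
tool_rot: [3.14, 0.001, 1.745]
force: [-0.3, -0.8, 8.7]
width: 58.4
gripper_force: 63.7
```

Call:
move_arm:
  targets: "-1 0 0 -2 0 0 0;-1 0 0 -3.5 0 0 0;-1 0 0 -4 0 0 0;-1 0 0 -4 0 0 0;-1 0 0 -3 0 0 0"

```text
clock: 19.1
eef_pos: [444.6, -100.2, 170.2]
tool_rot: [3.139, 0.001, 1.746]
force: [0.1, -1.1, -0.5]
width: 58.5
gripper_force: 65.0
```

```bash
python3 - <<'E'
from h import *
st(); print(go([553.2,353,235],1.956))
E
```

```text
19.1 [ 444.6 -100.2  170.2] [3.139e+00 1.000e-03 1.746e+00] F [ 0.1 -1.1 -0.5] w 58.5 q [ 0.68  0.54 -0.75  2.09  0.57  0.71 -0.27]
[array([42.73, 18.61, -6.46]), array([  0.1,   0. , -12. ])]
```

Call:
move_arm:
  targets: "-1 3.29 1.43 -0.5 0 0 0;-1 3.29 1.43 -0.5 0 0 0;-1 3.29 1.43 -0.5 0 0 0;-1 3.29 1.43 -0.5 0 0 0;-1 3.29 1.43 -0.5 0 0 0"

```text
clock: 19.52
eef_pos: [486.2, 75.2, 193.0]
tool_rot: [3.141, 0.001, 1.745]
force: [1.3, -0.4, -0.7]
width: 58.5
gripper_force: 65.1
```

Call:
move_arm:
  targets: "-1 3.29 1.43 -0.5 0 0 0;-1 3.29 1.43 -0.5 0 0 0;-1 3.29 1.43 -0.5 0 0 0;-1 3.29 1.43 -0.5 0 0 0;-1 3.29 1.43 -0.5 0 0 0"

```text
clock: 19.93
eef_pos: [527.9, 249.9, 217.8]
tool_rot: [3.141, 0.0, 1.746]
force: [0.5, 0.1, -0.5]
width: 58.5
gripper_force: 65.1
```

Call:
move_arm:
  targets: "-1 3.29 1.43 -0.5 0 0 0;-1 3.29 1.43 -0.5 0 0 0;-1 3.29 1.43 -0.5 0 0 0;-1 0 0 0 0 0 -6;-1 0 0 0 0 0 -6"

```text
clock: 20.35
eef_pos: [551.9, 356.6, 232.8]
tool_rot: [3.14, -0.002, 1.964]
force: [-0.9, -0.6, -1.1]
width: 58.7
gripper_force: 65.1
```

Call:
move_arm:
  targets: "-1 0 0 0 0 0 0;-1 0 0 0 0 0 0;-1 0 0 0 0 0 0"

```text
clock: 20.6
eef_pos: [553.1, 352.3, 232.1]
tool_rot: [-3.141, 0.0, 1.952]
force: [-0.3, -0.5, -1.5]
width: 58.3
gripper_force: 65.1
```

```bash
python3 - <<'E'
from h import *
st(); print(go([553.2,353,101],1.956)); d=shot('wrist','w7')
for o in bis(d,95): print(o)
E
```

```text
20.6 [553.1 352.3 232.1] [-3.141  0.     1.952] F [-0.3 -0.5 -1.5] w 58.3 q [-0.19  0.74 -0.77  1.48  0.54  1.14 -0.68]
[array([ 0.07,  0.04, 13.11]), array([-0. ,  0. , -0.2])]
```

Call:
move_arm:
  targets: "-1 0.1 0 3 0 0 0;-1 0 0 3.5 0 0 0;-1 0 0 3 0 0 0;-1 0 0 1.5 0 0 0;-1 0 0 1 0 0 0"

```text
clock: 21.07
eef_pos: [551.8, 352.4, 109.6]
tool_rot: [-3.138, 0.001, 1.953]
force: [0.5, 0.4, -0.1]
width: 58.4
gripper_force: 65.1
```

Call:
move_arm:
  targets: "-1 0 0 0.6 0 0 0;-1 0 0 0.4 0 0 0;-1 0 0 0 0 0 0;-1 0 0 0 0 0 0;-1 0 0 0 0 0 0"

```text
clock: 21.48
eef_pos: [553.2, 354.7, 103.3]
tool_rot: [3.14, -0.0, 1.955]
force: [-0.2, 0.3, -0.7]
width: 58.8
gripper_force: 65.1
```

Call:
move_arm:
  targets: "0.6 0 0 0 0 0 0;0.6 0 0 0 0 0 0;0.6 0 0 -1 0 0 0;0.6 0 0 -3 0 0 0;0.6 0 0 -3 0 0 0"

```text
clock: 21.9
eef_pos: [551.9, 353.5, 172.4]
tool_rot: [-3.139, 0.0, 1.955]
force: [1.2, 0.1, -0.2]
width: 68.4
gripper_force: 0.0
```

Call:
move_arm:
  targets: "1 0 0 -3.5 0 0 0;1 0 0 -2 0 0 0;1 -2.86 -2.12 0 0 0 0;1 -2.86 -2.12 0 0 0 0;1 -2.86 -2.12 0 0 0 0"

```text
clock: 22.32
eef_pos: [525.4, 250.3, 228.4]
tool_rot: [3.14, 0.0, 1.957]
force: [1.1, -0.8, -0.4]
width: 85.2
gripper_force: 0.0
```

Call:
move_arm:
  targets: "1 -2.86 -2.12 0 0 0 0;1 -2.86 -2.12 0 0 0 0;1 -2.86 -2.12 0 0 0 0;1 -2.86 -2.12 0 0 0 0;1 -2.86 -2.12 0 0 0 0"

```text
clock: 22.73
eef_pos: [480.7, 77.0, 228.0]
tool_rot: [3.141, 0.001, 1.956]
force: [1.0, -0.1, 0.8]
width: 85.0
gripper_force: 0.0
```

Call:
move_arm:
  targets: "1 -2.86 -2.12 0 0 0 0;1 -2.86 -2.12 0.6 0 0 0;1 -2.86 -2.12 1 0 0 0;1 0 0 1 0 0 0;1 0 0 1.5 0 0 6"

```text
clock: 23.15
eef_pos: [454.6, -27.9, 186.6]
tool_rot: [3.14, 0.002, 1.844]
force: [0.3, 0.6, 0.3]
width: 86.0
gripper_force: 0.0
```

Call:
move_arm:
  targets: "1 0 0 1.5 0 0 5;1 0 0 1 0 0 0;1 0 0 0 0 0 0;1 0 0 0 0 0 0"

```text
clock: 23.48
eef_pos: [454.5, -24.4, 161.3]
tool_rot: [-3.141, -0.0, 1.767]
force: [0.6, 0.3, 1.0]
width: 85.5
gripper_force: 0.0
```

```bash
python3 - <<'E'
from h import *
s=st(); d=shot('wrist','w8')
print(w2px(d,[438,-16,20]))
hsv=cv2.cvtColor(d['color'],cv2.COLOR_RGB2HSV)
m=((hsv[...,0]>8)&(hsv[...,0]<26)&(hsv[...,1]>85)&(hsv[...,2]>50)).astype(np.uint8); m[235:]=0
m=cv2.morphologyEx(m,cv2.MORPH_OPEN,np.ones((3,3),np.uint8))
n,l,ss,c=cv2.connectedComponentsWithStats(m)
for i in range(1,n):
    if ss[i,4]<300: continue
    cn=cv2.findContours((l==i).astype(np.uint8),0,1)[0][0].reshape(-1,2)
    r=cv2.minAreaRect(np.array([px2w(d,u,v,20)[:2] for u,v in cn],np.float32)); print(r,c[i],go([*r[0],2]))
E
```

```text
23.5 [454.5 -24.4 161.3] [-3.141 -0.     1.767] F [0.6 0.3 1. ] w 85.5 q [ 0.5   0.56 -0.73  2.1   0.58  0.69 -0.42]
[[236.45165448 166.77624535]]
((437.16473388671875, -15.68133544921875), (58.51237106323242, 30.071514129638672), 11.262044906616211) [235.79400428 166.00856531] [array([ 1.19, -1.58, 15.96])]
```

Call:
move_arm:
  targets: "1 1.2 -1.6 0 0 0 0;1 0 0 3.5 0 0 0;1 0 0 3.5 0 0 0;1 0 0 3.5 0 0 0;1 0 0 2.5 0 0 0"

```text
clock: 23.95
eef_pos: [436.7, -16.0, 29.8]
tool_rot: [3.141, -0.001, 1.765]
force: [0.6, 0.8, 0.4]
width: 85.6
gripper_force: 0.0
```

Call:
move_arm:
  targets: "1 0 0 2 0 0 0;1 0 0 0.9 0 0 0;1 0 0 0 0 0 0;1 0 0 0 0 0 0;-1 0 0 0 0 0 0"

```text
clock: 24.37
eef_pos: [437.4, -16.0, 2.9]
tool_rot: [3.14, -0.0, 1.764]
force: [0.9, 0.2, -0.2]
width: 75.6
gripper_force: 0.0
```

Call:
move_arm:
  targets: "-1 0 0 0 0 0 0;-1 0 0 0 0 0 0;-1 0 0 0 0 0 0;-1 0 0 0 0 0 0;-1 0 0 -2 0 0 0"

```text
clock: 24.78
eef_pos: [435.8, -16.4, 21.5]
tool_rot: [-3.14, 0.001, 1.764]
force: [0.5, -0.6, -0.2]
width: 58.5
gripper_force: 65.2
```

Call:
move_arm:
  targets: "-1 0 0 -3.5 0 0 0;-1 0 0 -4 0 0 0;-1 0 0 -4 0 0 0;-1 0 0 -3 0 0 0"

```text
clock: 25.12
eef_pos: [436.5, -16.1, 170.4]
tool_rot: [3.139, 0.0, 1.763]
force: [0.6, -0.2, -1.1]
width: 58.3
gripper_force: 65.2
```

```bash
python3 - <<'E'
from h import *
st(); print(go([565.2,323.4,240],1.956))
E
```

```text
25.1 [436.5 -16.1 170.4] [3.139 0.    1.763] F [ 0.6 -0.2 -1.1] w 58.3 q [ 0.53  0.53 -0.8   2.14  0.6   0.7  -0.48]
[array([30.85, 19.15, -6.92]), array([  0.1,   0. , -11. ])]
```

10 rows, then turn and look.

Call:
move_arm:
  targets: "-1 3.08 1.91 -0.7 0 0 0;-1 3.08 1.91 -0.7 0 0 0;-1 3.08 1.91 -0.7 0 0 0;-1 3.08 1.91 -0.7 0 0 0;-1 3.08 1.91 -0.7 0 0 0"

```text
clock: 25.53
eef_pos: [501.0, 154.2, 203.5]
tool_rot: [3.14, 0.0, 1.762]
force: [2.0, -0.4, 0.7]
width: 58.2
gripper_force: 65.3
```

Call:
move_arm:
  targets: "-1 3.08 1.91 -0.7 0 0 0;-1 3.08 1.91 -0.7 0 0 0;-1 3.08 1.91 -0.7 0 0 0;-1 3.08 1.91 -0.7 0 0 0;-1 3.08 1.91 -0.7 0 0 0"

```text
clock: 25.95
eef_pos: [565.2, 323.7, 238.3]
tool_rot: [3.141, -0.0, 1.763]
force: [0.7, 0.7, -0.3]
width: 58.2
gripper_force: 65.3
```

Call:
move_arm:
  targets: "-1 0 0 0 0 0 -6;-1 0 0 0 0 0 -5;-1 0 0 0 0 0 0;-1 0 0 0 0 0 0;-1 0 0 0 0 0 0"

```text
clock: 26.37
eef_pos: [565.1, 321.7, 237.4]
tool_rot: [3.142, 0.0, 1.952]
force: [0.2, -0.0, 0.0]
width: 58.4
gripper_force: 65.2
```

```bash
python3 - <<'E'
from h import *
st(); print(go([565.2,323.4,101],1.956)); d=shot('wrist','w9')
E
```

```text
26.4 [565.1 321.7 237.4] [3.142 0.    1.952] F [ 0.2 -0.   0. ] w 58.4 q [-0.12  0.74 -0.81  1.49  0.57  1.16 -0.65]
[array([ 0.16,  0.08, 13.64]), array([ 0. ,  0. , -0.2])]
```

View pics/w9.png

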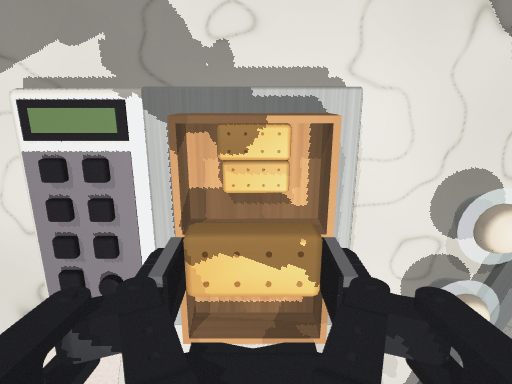

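Third is stacked at (253,142), second at (256,177). Placing the fourth on the second.

Call:
move_arm:
  targets: "-1 0.1 0.1 3 0 0 0;-1 0 0 3.5 0 0 0;-1 0 0 3 0 0 0;-1 0 0 1.5 0 0 0;-1 0 0 1.2 0 0 0"

```text
clock: 26.83
eef_pos: [565.1, 322.8, 113.4]
tool_rot: [-3.139, 0.001, 1.954]
force: [0.3, -0.2, 0.7]
width: 58.4
gripper_force: 65.2
```

Call:
move_arm:
  targets: "-1 0 0 0.8 0 0 0;-1 0 0 0.4 0 0 0;-1 0 0 0 0 0 0;-1 0 0 0 0 0 0;-1 0 0 0 0 0 0"

```text
clock: 27.25
eef_pos: [566.2, 324.5, 104.4]
tool_rot: [3.139, -0.0, 1.955]
force: [0.1, -0.9, 0.0]
width: 58.0
gripper_force: 65.2
```

Call:
move_arm:
  targets: "0.6 0 0 0 0 0 0;0.6 0 0 0 0 0 0;0.6 0 0 -1 0 0 0;0.6 0 0 -3 0 0 0;0.6 0 0 -3 0 0 0"

```text
clock: 27.67
eef_pos: [564.8, 323.3, 173.5]
tool_rot: [-3.139, 0.0, 1.955]
force: [1.0, -0.6, -0.8]
width: 68.2
gripper_force: 0.0
```

Call:
move_arm:
  targets: "1 0 0 -3.5 0 0 0;1 0 0 -3.5 0 0 0;1 0 0 0 0 0 0;1 0 0 0 0 0 0"

```text
clock: 28.0
eef_pos: [566.4, 325.2, 246.5]
tool_rot: [3.136, -0.001, 1.955]
force: [-0.4, 0.4, -0.2]
width: 85.6
gripper_force: 0.0
```

```bash
python3 - <<'E'
from h import *
st(); d=shot('wrist','w10'); S=512/800
# cup from initial top & wrist w1: rim circle
for n,c,rr in (('top0',(243,160),22),('w2',None,0)):
    pass
t=load('top0'); cv2.imwrite('pics/cup.png',np.hstack([cv2.resize(t['color'][130:190,210:280,::-1],(420,360),interpolation=2),cv2.resize(load('side0')['color'][150:220,260:330,::-1],(360,360),interpolation=2)]))
E
```

```text
28.0 [566.4 325.2 246.5] [ 3.136e+00 -1.000e-03  1.955e+00] F [-0.4  0.4 -0.2] w 85.6 q [-0.12  0.73 -0.82  1.48  0.56  1.17 -0.64]
```

View pics/cup.png

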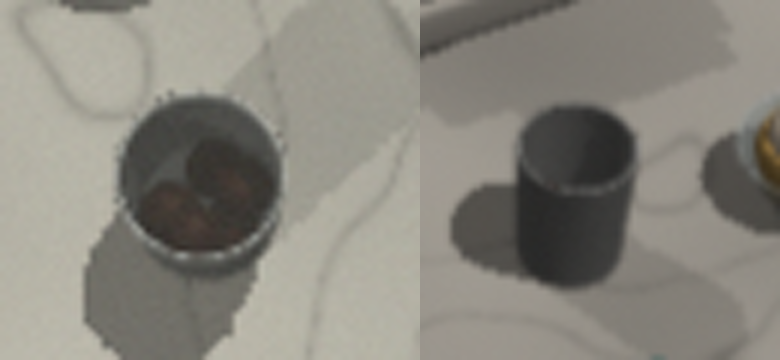

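Cup rim centre in the top crop (201,178), i.e. full pixel (243.5,159.7); truffles lie inside. Fitting a kinematic model from the logged states to plan the pour.

```bash
cat > kin.py <<'E'
import numpy as np
from scipy.spatial.transform import Rotation as R
from scipy.optimize import least_squares
D=[([1.199,.629,.038,1.518,-.027,.996,-.02],[195.5,-619.2,230.4],[-3.14,0,.306]),
([-.16,.38,-.06,2.0,.03,.77,-1.43],[466.8,69.5,231.3],[3.141,0,.385]),
([-.3,.66,-.05,2.1,.08,.38,-1.59],[469.3,129.8,72.9],[3.141,-.002,.384]),
([.46,.5,-.49,2.13,.41,.61,-.14],[440.7,-77.9,160.3],[-3.141,0,1.742]),
([-.14,.65,-.6,1.49,.39,1.12,-.43],[582.5,272.4,258.5],[3.141,0,1.952]),
([-.32,.83,-.51,1.59,.5,.86,-.65],[552.9,353,107.5],[-3.14,.001,1.953]),
([.43,.51,-.5,2.12,.43,.6,-.22],[446.2,-59.4,155.5],[3.141,0,1.729]),
([.37,.71,-.45,2.2,.79,.41,-.61],[443,-56.6,55.7],[-3.137,0,1.7]),
([-.15,.73,-.75,1.5,.53,1.13,-.62],[566.5,321.9,232.5],[3.142,0,1.952]),
([.53,.58,-.69,2.07,.58,.69,-.36],[468.1,-55,154.3],[-3.142,0,1.749]),
([.38,.81,-.33,2.19,.97,.29,-.62],[445.2,-100,2.4],[3.141,0,1.747]),
([.68,.54,-.75,2.09,.57,.71,-.27],[444.6,-100.2,170.2],[3.139,.001,1.746]),
([-.19,.74,-.77,1.48,.54,1.14,-.68],[553.1,352.3,232.1],[-3.141,0,1.952]),
([.5,.56,-.73,2.1,.58,.69,-.42],[454.5,-24.4,161.3],[-3.141,0,1.767]),
([-.12,.73,-.82,1.48,.56,1.17,-.64],[566.4,325.2,246.5],[3.136,-.001,1.955])]
def frames(q,sg):
    Rm=R.identity(); out=[Rm]
    for i,a in enumerate('zyzyzyz'):
        Rm=Rm*R.from_euler(a,sg[i]*q[i]); out.append(Rm)
    return out
def rotfit(sg):
    A=[frames(q,sg)[-1] for q,_,_ in D]; B=[R.from_euler('xyz',r) for _,_,r in D]
    # B = Z0 * A * T : base yaw z0 and tool T
    f=lambda p:np.concatenate([((R.from_euler('z',p[0])*a*R.from_rotvec(p[1:4])).inv()*b).as_rotvec() for a,b in zip(A,B)])
    best=min((least_squares(f,[z,*t]) for z in(0,3.1,1.57,-1.57) for t in([0,0,0],[0,0,1.57],[0,0,3.1],[0,0,-1.57])),key=lambda r:r.cost)
    return best
def sol():
    import itertools
    res=[]
    for s in itertools.product((1,-1),repeat=4):
      for y in ((1,1,1),(1,-1,1)):
        sg=[s[0],y[0],s[1],y[1],s[2],y[2],s[3]]
        r=rotfit(sg); res.append((r.cost,sg,r.x))
    return min(res,key=lambda r:r[0])
if __name__=='__main__':
    c,sg,x=sol(); print('rot cost',c,sg,x.round(3))
    sg_=sg
    Rb=R.from_euler('z',x[0]); A=[];b=[]
    # offsets: base z h; after q2: z L1,x e1; after q4: z L2,x e2; after q6: z L3,x e3
    for q,p,_ in D:
        F=frames(q,sg); cols=[[0,0,1]]
        for k in (3,5,7):
            M=(Rb*F[k]).as_matrix(); cols+=[M[:,2]]
            if k!=7: cols+=[M[:,0]]
        M=(Rb*F[6]).as_matrix(); cols+=[M[:,0]]
        A.append(np.array(cols).T); b.append(p)
    A=np.vstack(A); b=np.hstack(b); w,_,_,sv=np.linalg.lstsq(A,b,rcond=None); print('h L1 e1 L2 e2 L3 e3',w.round(1),'sv',sv.round(2),'rms',np.sqrt(((A@w-b)**2).mean()))
    np.save('kin.npy',dict(sg=sg,x=x,w=w),allow_pickle=True)
E
python3 kin.py; python3 - <<'E'
from h import *
print(px2w(load('top0'),243.5,159.7,90), px2w(load('side0'),290.5,179.2,90))
E
```

```text
rot cost 0.0004955729647288619 [-1, 1, -1, 1, -1, 1, -1] [ 7.90e-02 -1.00e-03  0.00e+00  1.65e+00]
h L1 e1 L2 e2 L3 e3 [182.4 677.6 -38.9 385.3  -6.5 316.4  53.5] sv [7.61 6.52 1.71 0.9  0.77 0.56 0.02] rms 21.452024588914522
[640.67438202 -14.59672486  90.        ] [643.5388032  -18.11306618  90.        ]
```

```bash
python3 - <<'E'
from kin import *
c,sg,x=sol(); Rb=R.from_euler('z',x[0])
def fit(spec,lam=0):
    A=[];b=[]
    for q,p,_ in D:
        F=frames(q,sg); A.append(np.array([(Rb*F[k]).as_matrix()[:,a] for k,a in spec]).T); b.append(p)
    A=np.vstack(A); b=np.hstack(b); n=len(spec)
    w=np.linalg.lstsq(np.vstack([A,lam*np.eye(n)]),np.hstack([b,np.zeros(n)]),rcond=None)[0]
    return w,np.sqrt(((A@w-b)**2).mean()),A,b
base=[(0,2),(3,2),(5,2),(7,2)]
for nm,ex in (('none',[]),('x4',[(4,0)]),('x3x4',[(3,0),(4,0)]),('x3x4x5x6',[(3,0),(4,0),(5,0),(6,0)]),('base',[(1,0),(1,1)]),('all',[(1,0),(1,1),(3,0),(3,1),(4,0),(5,0),(5,1),(6,0),(6,1)])):
    for lam in (0,.03):
        w,r,A,b=fit(base+ex,lam); print(nm,lam,w.round(0),round(r,1))
w,r,A,b=fit(base); print((A@w-b).reshape(-1,3).round())
E
```

```text
none 0 [379. 648. 296. 528.] 26.6
none 0.03 [ 54. 648. 296. 202.] 26.7
x4 0 [379. 650. 296. 527.   2.] 26.6
x4 0.03 [ 53. 649. 296. 202.   1.] 26.7
x3x4 0 [193. 668. 367. 367. -91. -22.] 22.3
x3x4 0.03 [ -8. 668. 367. 166. -91. -22.] 22.3
x3x4x5x6 0 [ 35. 594. 383. 111. -67. -89.  80. -11.] 20.6
x3x4x5x6 0.03 [-18. 591. 383.  57. -67. -91.  82. -12.] 20.6
base 0 [448. 577. 379. 483.   6. -65.] 7.3
base 0.03 [115. 575. 379. 148.   7. -65.] 7.5
all 0 [180. 554. 382. 203.  -5. -38. -27. -22. -23.  17.  -7. -24.  -7.] 3.9
all 0.03 [ 42. 551. 382.  63.  -5. -37. -27. -22. -25.  19.  -7. -25.  -7.] 4.0
[[ 68.  49. -16.]
 [-43.  51.   8.]
 [ -1.  71.  16.]
 [ -2.  26.  16.]
 [-31.  21. -19.]
 [-12.  29. -13.]
 [  8.  23.  19.]
 [ 32.  20.  15.]
 [-22.   7. -26.]
 [  4.  10.  11.]
 [ 59.  25.  13.]
 [  6.   7.  15.]
 [-19.   9. -25.]
 [  3.   8.  12.]
 [-18.   6. -26.]]
```

```bash
cat > k2.py <<'E'
from kin import *
sg=[-1,1,-1,1,-1,1,-1]
spec=[(0,2),(1,1),(3,2),(3,1),(4,0),(3,0),(5,2),(5,1),(6,0),(7,2),(6,1)]
pri=np.array([365,0,400,0,0,0,385,0,0,350,0.]); sig=np.array([60,60,100,40,40,40,60,40,60,150,40.])
def fk(p,q):
    Rb=R.from_euler('z',p[0]); F=frames(np.array(q),sg)
    pos=sum(w*(Rb*F[k]).as_matrix()[:,a] for w,(k,a) in zip(p[2:],spec))
    return pos,Rb*F[-1]*R.from_euler('z',p[1])
def f(p):
    out=[]
    for q,pp,r in D:
        a,b=fk(p,q); out+=list((a-pp)/3); out+=list((b.inv()*R.from_euler('xyz',r)).as_rotvec()/.005)
    return np.array(out+list((p[2:]-pri)/sig)+[p[0]/.05])
if __name__=='__main__':
    r=least_squares(f,np.r_[0,1.57,pri]); p=r.x; print(p[:2].round(3),p[2:].round(0),r.cost)
    e=f(p)[:len(D)*6].reshape(-1,6); print('pos rms',3*np.sqrt((e[:,:3]**2).mean()),'rot',.005*np.sqrt((e[:,3:]**2).mean())); print((e[:,:3]*3).round(0).tolist())
    np.save('kin.npy',p)
E
python3 k2.py
```

```text
[-1.000e-03  1.571e+00] [299. -13. 559. -17.   0.   0. 381.   1.  -1. 313.   0.] 29.124424302500767
pos rms 1.6747757297272474 rot 0.0047248766970035775
[[0.0, -1.0, 0.0], [-2.0, -2.0, -2.0], [-0.0, 3.0, 1.0], [-3.0, -0.0, -1.0], [0.0, 1.0, 2.0], [2.0, -2.0, -1.0], [4.0, -3.0, 2.0], [-3.0, 0.0, -1.0], [-3.0, -1.0, -3.0], [-1.0, -0.0, -0.0], [1.0, 0.0, -0.0], [3.0, 1.0, 3.0], [1.0, 1.0, 1.0], [1.0, 0.0, -1.0], [-1.0, 0.0, 1.0]]
```

```bash
cat > pour.py <<'E'
from k2 import *
p=np.load('kin.npy'); lo=np.array([-3.06,-.37,-1.25,.18,-1.1,.23,-2.94])+.08; hi=np.array([3.06,2.12,1.32,2.47,4.24,1.98,2.94])-.08
qn=np.array([-.12,.73,-.82,1.48,.56,1.17,-.64])
yh=np.array([-.3755,.927,0]); xh=np.array([.927,.3755,0]); cad=np.array([584,277,70.])
cup=np.array([641,-15,0.])
def grasp(q):
    t,Rm=fk(p,q); return t-18.7*Rm.as_matrix()[:,2],Rm.as_matrix()
def res(v,sx,psi,dl,mel,n=1):
    qg,qp=v[:7],v[7:14]
    Gp,Gm=grasp(qg); Pp,Pm=grasp(qp)
    z=np.array([np.cos(dl)*np.cos(psi),np.cos(dl)*np.sin(psi),-np.sin(dl)]); y=sx*np.array([np.sin(psi),-np.cos(psi),0]); x=np.cross(y,z)
    Rg=np.array([x,y,z]).T
    m0=Rg.T@[0,0,1]; m=Pm@m0; lip=Pp+35*m
    L=(lip-cad)@np.array([xh,yh,[0,0,1]]).T
    r=list((Gp-cup-[0,0,55])/2)+list((R.from_matrix(Rg.T@Gm)).as_rotvec()/.02)
    r+=[(m[2]+np.sin(mel))/.02, max(0,abs(L[0])-15)/3, (L[1]+55)/5, (L[2]-100)/5, max(0,.4-Pm[:,2]@yh)/.05, max(0,-.75-Pm[2,2])/.05, max(0,Pm[2,2]-.2)/.05]
    r+=list((qp-qg)*.05)+list((qg-qn)*.02)
    return np.array(r)
if __name__=='__main__':
    rng=np.random.default_rng(0); best=[]
    for sx in (1,-1):
      for psi in np.radians([-30,0,30,60,90]):
        for dl in np.radians([20,30]):
          b=None
          for k in range(8):
            v0=np.r_[rng.uniform(lo,hi),rng.uniform(lo,hi)]
            r=least_squares(res,v0,bounds=(np.r_[lo,lo],np.r_[hi,hi]),args=(sx,psi,dl,np.radians(25)),max_nfev=150)
            if b is None or r.cost<b.cost: b=r
          best.append((b.cost,sx,np.degrees(psi),np.degrees(dl),b.x))
    best.sort(key=lambda t:t[0])
    for c,sx,ps,dl,x in best[:8]: print(round(c,2),sx,ps.round(),dl.round(),'\n  qg',x[:7].round(2),'\n  qp',x[7:].round(2),'pose',[np.round(a,2).tolist() for a in grasp(x[7:])])
E
time timeout 550 python3 pour.py
```

```text
0.01 -1 90.0 20.0 
  qg [ 0.59  1.25 -0.38  1.43 -0.79  1.21 -2.21] 
  qp [ 0.54  1.26 -1.16  1.59 -0.14  0.67 -0.73] pose [[641.44, 253.62, 184.79], [[0.72, 0.68, -0.08], [0.34, -0.25, 0.91], [0.6, -0.68, -0.41]]]
0.01 1 60.0 30.0 
  qg [ 0.87  1.23 -0.81  1.87 -1.02  0.35  1.  ] 
  qp [ 0.59  1.46 -1.15  1.57 -0.47  0.87  2.64] pose [[613.67, 242.32, 184.79], [[-0.85, -0.5, -0.16], [-0.15, -0.06, 0.99], [-0.5, 0.86, -0.03]]]
0.01 -1 60.0 30.0 
  qg [ 0.89  1.25 -0.86  1.87 -0.92  0.31 -2.23] 
  qp [ 0.54  1.14 -1.17  1.81  0.17  0.31 -0.56] pose [[628.93, 261.63, 184.79], [[0.27, 0.95, 0.13], [0.52, -0.26, 0.82], [0.81, -0.15, -0.56]]]
0.01 -1 30.0 20.0 
  qg [ 0.52  1.17 -0.32  2.2   3.88  1.15 -1.19] 
  qp [-0.2   1.08  0.31  2.03  4.16  1.73  0.3 ] pose [[650.19, 229.43, 184.79], [[0.79, 0.4, 0.46], [-0.39, -0.25, 0.89], [0.47, -0.88, -0.05]]]
0.01 1 90.0 20.0 
  qg [ 0.57  1.24 -0.35  1.43 -0.82  1.23  0.95] 
  qp [ 0.31  1.04 -0.49  1.71 -0.96  1.12 -1.22] pose [[560.49, 229.91, 184.79], [[0.84, -0.5, -0.23], [0.05, -0.34, 0.94], [-0.55, -0.8, -0.26]]]
0.01 1 30.0 20.0 
  qg [-0.04  1.24  0.48  2.22  3.87  1.73  1.4 ] 
  qp [ 0.31  1.23 -0.67  2.34  3.86  1.36  0.21] pose [[576.55, 248.76, 184.79], [[0.67, -0.33, 0.66], [-0.59, 0.3, 0.75], [-0.45, -0.9, 0.01]]]
0.01 1 -30.0 30.0 
  qg [-0.21  1.04 -0.18  2.22  2.31  1.24  1.59] 
  qp [ 0.38  1.21 -0.85  2.35  3.61  1.17  0.2 ] pose [[586.39, 251.82, 184.79], [[0.54, -0.48, 0.69], [-0.63, 0.32, 0.71], [-0.56, -0.82, -0.12]]]
0.01 -1 0.0 30.0 
  qg [-0.22  1.1   0.26  2.36  3.17  1.34 -1.82] 
  qp [-0.48  1.15  0.57  2.22  3.71  1.9   0.22] pose [[649.95, 227.21, 184.81], [[0.63, 0.34, 0.7], [-0.56, -0.42, 0.71], [0.53, -0.84, -0.08]]]
real	1m11.195s
user	1m11.632s
sys	0m0.072s
```

```bash
cat > sim.py <<'E'
from pour import *
L0=lo-.08; H0=hi+.08
def step(q,tp,Rm):
    for _ in range(4):
        t,Rc=fk(p,q); e=np.r_[(tp-t)/300,(Rm*Rc.inv()).as_rotvec()]
        J=np.zeros((6,7))
        for i in range(7):
            dq=np.zeros(7); dq[i]=1e-5; t2,R2=fk(p,q+dq); J[:,i]=np.r_[(t2-t)/300,(R2*Rc.inv()).as_rotvec()]/1e-5
        q=np.clip(q+J.T@np.linalg.solve(J@J.T+1e-4*np.eye(6),e),L0,H0)
    return q
def ori(psi,dl,phi=0):
    z=np.array([np.cos(dl)*np.cos(psi),np.cos(dl)*np.sin(psi),-np.sin(dl)]); y=np.array([np.sin(psi),-np.cos(psi),0])
    return R.from_matrix(np.array([np.cross(y,z),y,z]).T)*R.from_euler('z',phi)
def run(q,wps,n=25,verbose=True):
    t,Rc=fk(p,q)
    for nm,tp,Rt in wps:
        tp=np.array(tp,float); rv=(Rc.inv()*Rt).as_rotvec()
        for k in range(1,n+1): q=step(q,t+(tp-t)*k/n,Rc*R.from_rotvec(rv*k/n))
        a,b=fk(p,q); print(nm,q.round(2),'margin',np.minimum(q-L0,H0-q).min().round(2),'err',np.linalg.norm(a-tp).round(1),np.degrees((b.inv()*Rt).magnitude()).round(1))
        t,Rc=tp,Rt
    return q
if __name__=='__main__':
    d=np.radians
    for psi,dl in ((90,25),(75,25),(60,25),(105,25)):
        O=ori(d(psi),d(dl)); z=O.as_matrix()[:,2]; G=cup+[0,0,55]+18.7*z
        print(psi,dl)
        q=run(qn,[('up',[566,200,300],R.from_euler('xyz',[np.pi,0,1.955])),('A',[620,-150,300],ori(d(psi),d(89.9))),('tilt',[620,-150,300],O),('pre',G-110*z,O),('G',G,O),('lift',G+[0,0,160],O),
          ('over',np.array([575,215,215])+18.7*z,O),('p130',np.array([575,215,215])+18.7*z,None or O*R.from_euler('z',-d(65))),('p130b',np.array([565,222,190])+18.7*z,O*R.from_euler('z',-d(135)))])
E
python3 sim.py
```

```text
90 25
up [ 0.13  0.61 -0.88  1.55  0.49  1.21 -0.45] margin 0.37 err 0.0 0.0
A [ 0.63  0.65 -0.77  1.45  0.46  1.24 -0.2 ] margin 0.48 err 0.0 0.0
tilt [ 1.03  1.14 -1.13  1.24 -0.15  1.43  0.2 ] margin 0.12 err 0.0 0.0
pre [ 0.95  1.38 -1.03  1.31 -0.04  1.19  0.34] margin 0.22 err 0.0 0.0
G [ 0.86  1.43 -1.03  1.45 -0.03  0.96  0.34] margin 0.22 err 0.0 0.0
lift [ 0.89  1.21 -1.12  1.48 -0.13  1.05  0.21] margin 0.13 err 0.0 0.0
over [ 0.68  1.17 -1.2   1.85 -0.22  0.5   0.14] margin 0.05 err 0.0 0.0
p130 [ 0.71  1.22 -1.25  1.85 -0.03  0.5   1.11] margin 0.0 err 13.3 1.3
p130b [ 0.7   1.27 -1.25  1.88  0.04  0.44  2.29] margin 0.0 err 14.6 1.4
75 25
up [ 0.13  0.61 -0.88  1.55  0.49  1.21 -0.45] margin 0.37 err 0.0 0.0
A [ 0.59  0.63 -0.7   1.45  0.42  1.22 -0.42] margin 0.55 err 0.0 0.0
tilt [ 1.16  1.1  -1.18  1.47 -0.19  1.1   0.12] margin 0.07 err 0.0 0.0
pre [ 1.09  1.35 -1.07  1.6  -0.08  0.82  0.28] margin 0.18 err 0.0 0.0
G [ 0.96  1.43 -1.07  1.66 -0.08  0.61  0.28] margin 0.18 err 0.0 0.0
lift [ 0.99  1.19 -1.17  1.68 -0.17  0.7   0.14] margin 0.08 err 0.0 0.0
over [ 0.7
[... 821 characters left out ...]
.22 -1.1   0.23  2.94] margin 0.0 err 106.3 39.2
105 25
up [ 0.13  0.61 -0.88  1.55  0.49  1.21 -0.45] margin 0.37 err 0.0 0.0
A [ 0.66  0.67 -0.85  1.45  0.51  1.26  0.03] margin 0.4 err 0.0 0.0
tilt [ 0.88  1.18 -1.08  1.01 -0.11  1.75  0.28] margin 0.17 err 0.0 0.0
pre [ 0.78  1.43 -1.01  1.    0.01  1.55  0.41] margin 0.24 err 0.0 0.0
G [ 0.75  1.45 -1.01  1.24  0.02  1.29  0.4 ] margin 0.24 err 0.0 0.0
lift [ 0.78  1.25 -1.09  1.27 -0.08  1.38  0.28] margin 0.16 err 0.0 0.0
over [ 0.6   1.19 -1.15  1.65 -0.16  0.86  0.19] margin 0.1 err 0.0 0.0
p130 [ 0.63  1.25 -1.25  1.65 -0.    0.85  1.19] margin 0.0 err 5.9 0.6
p130b [ 0.63  1.29 -1.25  1.68  0.04  0.81  2.4 ] margin 0.0 err 6.6 0.7
```

```bash
cat > s2.py <<'E'
from sim import *
d=np.radians
for psi,dl in ((105,25),(112,20)):
  for s in (1,-1):
    O=ori(d(psi),d(dl)); z=O.as_matrix()[:,2]; G=cup+[0,0,55]+18.7*z; m0=O.as_matrix().T@[0,0,1]
    print(psi,dl,s,'z',z.round(3))
    C=cad-53*yh-s*30*xh
    Of=O*R.from_euler('z',s*d(135)); print('mouth',Of.apply(m0).round(2))
    q=run(qn,[('A',[620,-150,300],ori(d(psi),d(89.9))),('tilt',[620,-150,300],O),('pre',G-110*z,O),('G',G,O),('lift',G+[0,0,160],O),
      ('over',C+[0,0,145]+18.7*z,O),('half',C+[0,0,145]+18.7*z,O*R.from_euler('z',s*d(65))),('pour',C+[0,0,120]+18.7*z,Of)])
E
python3 s2.py
```

```text
105 25 1 z [-0.235  0.875 -0.423]
mouth [ 0.79 -0.47 -0.4 ]
A [ 0.66  0.67 -0.85  1.45  0.51  1.26  0.02] margin 0.4 err 0.0 0.0
tilt [ 0.88  1.19 -1.09  1.01 -0.1   1.75  0.27] margin 0.16 err 0.0 0.0
pre [ 0.78  1.43 -1.01  1.    0.02  1.55  0.41] margin 0.24 err 0.0 0.0
G [ 0.75  1.45 -1.01  1.24  0.02  1.29  0.4 ] margin 0.24 err 0.0 0.0
lift [ 0.78  1.25 -1.09  1.27 -0.08  1.38  0.27] margin 0.16 err 0.0 0.0
over [ 0.6   1.19 -1.15  1.65 -0.15  0.86  0.19] margin 0.1 err 0.0 0.0
half [ 0.48  1.04 -0.85  1.65 -0.51  0.93 -0.63] margin 0.4 err 0.0 0.0
pour [ 0.32  0.98 -0.53  1.66 -0.79  1.05 -1.58] margin 0.31 err 0.0 0.0
105 25 -1 z [-0.235  0.875 -0.423]
mouth [-0.45 -0.8  -0.4 ]
A [ 0.66  0.67 -0.85  1.45  0.51  1.26  0.02] margin 0.4 err 0.0 0.0
tilt [ 0.88  1.19 -1.09  1.01 -0.1   1.75  0.27] margin 0.16 err 0.0 0.0
pre [ 0.78  1.43 -1.01  1.    0.02  1.55  0.41] margin 0.24 err 0.0 0.0
G [ 0.75  1.45 -1.01  1.24  0.02  1.29  0.4 ] margin 0.24 err 0.0 0.0
lift [ 0.78  1.25 -1.09  1.27 -0.08  1.38  0.27] margin 0.16 err 0.0 0.0
over [ 0.51  1.22 -1.13  1.47 -0.14  0.94  0.16]
[... 740 characters left out ...]
.3   1.04 -0.51  1.55 -0.75  1.22 -1.57] margin 0.35 err 0.0 0.0
112 20 -1 z [-0.352  0.871 -0.342]
mouth [-0.41 -0.76 -0.51]
A [ 0.68  0.68 -0.88  1.44  0.53  1.27  0.13] margin 0.37 err 0.0 0.0
tilt [ 0.81  1.25 -1.08  0.89 -0.13  1.92  0.3 ] margin 0.06 err 0.0 0.0
pre [ 0.68  1.51 -1.01  0.77  0.01  1.79  0.46] margin 0.19 err 0.0 0.0
G [ 0.69  1.51 -1.02  1.09  0.01  1.49  0.45] margin 0.23 err 0.0 0.0
lift [ 0.72  1.31 -1.09  1.15 -0.09  1.55  0.32] margin 0.16 err 0.0 0.0
over [ 0.47  1.28 -1.13  1.36 -0.16  1.12  0.22] margin 0.12 err 0.0 0.0
half [ 0.5   1.34 -1.25  1.36 -0.03  1.12  1.25] margin 0.0 err 3.3 0.3
pour [ 0.5   1.38 -1.25  1.36  0.01  1.1   2.48] margin 0.0 err 3.5 0.3
```

```bash
cat > s3.py <<'E'
from sim import *
d=np.radians; O=ori(d(105),d(25)); z=O.as_matrix()[:,2]; G=cup+[0,0,55]+18.7*z; m0=O.as_matrix().T@[0,0,1]
q1=run(qn,[('A',[620,-150,300],ori(d(105),d(89.9))),('tilt',[620,-150,300],O),('pre',G-110*z,O),('G',G,O),('lift',G+[0,0,160],O)])
C0=cad-40*yh-30*xh
q1=run(q1,[('over',C0+[0,0,150]+18.7*z,O)])
for ps,dl in ((105,25),(125,25),(140,25),(105,10),(120,10),(105,0)):
    Of=ori(d(ps),d(dl))*R.from_euler('z',d(135)); m=Of.apply(m0); zz=Of.as_matrix()[:,2]
    C=cad+[0,0,100]-55*yh-35*m
    print(ps,dl,'mouth caddy',(m@np.array([xh,yh,[0,0,1]]).T).round(2),'rotvec tool deg',np.degrees((O.inv()*Of).as_rotvec()).round(0))
    run(q1,[('half',C+[0,0,20]+18.7*zz,ori(d(105+ps)/2,d(25+dl)/2)*R.from_euler('z',d(65))),('pour',C+18.7*zz,Of)])
E
python3 s3.py
```

```text
A [ 0.66  0.67 -0.85  1.45  0.51  1.26  0.02] margin 0.4 err 0.0 0.0
tilt [ 0.88  1.19 -1.09  1.01 -0.1   1.75  0.27] margin 0.16 err 0.0 0.0
pre [ 0.78  1.43 -1.01  1.    0.02  1.55  0.41] margin 0.24 err 0.0 0.0
G [ 0.75  1.45 -1.01  1.24  0.02  1.29  0.4 ] margin 0.24 err 0.0 0.0
lift [ 0.78  1.25 -1.09  1.27 -0.08  1.38  0.27] margin 0.16 err 0.0 0.0
over [ 0.58  1.18 -1.16  1.66 -0.16  0.83  0.18] margin 0.09 err 0.0 0.0
105 25 mouth caddy [ 0.56 -0.73 -0.4 ] rotvec tool deg [  0.   0. 135.]
half [ 0.44  1.06 -0.86  1.65 -0.53  0.89 -0.62] margin 0.39 err 0.0 0.0
pour [ 0.29  0.99 -0.54  1.66 -0.81  1.01 -1.58] margin 0.29 err 0.0 0.0
125 25 mouth caddy [ 0.77 -0.49 -0.4 ] rotvec tool deg [  9. -21. 125.]
half [ 0.4   1.08 -0.82  1.54 -0.43  1.1  -0.63] margin 0.43 err 0.0 0.0
pour [ 0.18  1.05 -0.47  1.4  -0.59  1.37 -1.62] margin 0.51 err 0.0 0.0
140 25 mouth caddy [ 0.87 -0.28 -0.4 ] rotvec tool deg [ 15. -35. 116.]
half [ 0.36  1.1  -0.81  1.44 -0.36  1.25 -0.62] margin 0.44 err 0.0 0.0
pour [ 0.1   1.11 -0.45  1.21 -0.46  1.62 -1.59] margin 0.36 err 0.0 0.0
105 10 mouth caddy [ 0.57 -0.6  -0.56] rotvec tool deg [ 18.   7. 134.]
half [ 0.49  1.14 -0.91  1.64 -0.56  0.93 -0.58] margin 0.34 err 0.0 0.0
pour [ 0.38  1.13 -0.64  1.63 -0.87  1.12 -1.5 ] margin 0.23 err 0.0 0.0
120 10 mouth caddy [ 0.71 -0.43 -0.56] rotvec tool deg [ 24.  -9. 129.]
half [ 0.45  1.15 -0.88  1.54 -0.49  1.1  -0.6 ] margin 0.37 err 0.0 0.0
pour [ 0.27  1.17 -0.57  1.41 -0.71  1.42 -1.59] margin 0.39 err 0.0 0.0
105 0 mouth caddy [ 0.58 -0.5  -0.64] rotvec tool deg [ 29.  12. 132.]
half [ 0.52  1.19 -0.94  1.63 -0.58  0.97 -0.55] margin 0.31 err 0.0 0.0
pour [ 0.42  1.24 -0.7   1.6  -0.9   1.21 -1.45] margin 0.2 err 0.0 0.0
```

Call:
move_arm:
  targets: "1 -3.54 -0.98 -0.8 0 0 0;1 -3.54 -0.98 -0.8 0 0 0;1 -3.54 -0.98 -0.8 0 0 0;1 -3.54 -0.98 -0.8 0 0 0;1 -3.54 -0.98 -0.8 0 0 0"

```text
clock: 28.47
eef_pos: [585.6, 139.1, 281.8]
tool_rot: [-3.138, 0.0, 1.956]
force: [-0.1, 0.2, -0.2]
width: 85.5
gripper_force: 0.0
```

Call:
move_arm:
  targets: "1 -3.54 -0.98 -0.8 0 0 0;1 -3.54 -0.98 -0.5 0 0 0;1 -3.54 -0.98 0 0 0 0;1 -3.54 -0.98 0 0 0 0;1 -3.54 -0.98 0 0 0 0"

```text
clock: 28.88
eef_pos: [606.5, -43.4, 294.7]
tool_rot: [-3.139, -0.001, 1.955]
force: [0.2, -0.3, -0.4]
width: 85.0
gripper_force: 0.0
```

Call:
move_arm:
  targets: "1 -3.54 -0.98 0 0 0 0;1 -3.54 -0.98 0 0 0 0;1 -3.54 -0.98 0 0 0 0;1 0 0 0 0 0 7;1 0 0 0 0 6 0"

```text
clock: 29.3
eef_pos: [618.4, -147.7, 295.6]
tool_rot: [-3.139, -0.107, 1.831]
force: [0.1, 2.8, 0.2]
width: 85.5
gripper_force: 0.0
```

Call:
move_arm:
  targets: "1 0 0 0 0 6 0;1 0 0 0 0 6 0;1 0 0 0 0 6 0;1 0 0 0 0 6 0;1 0 0 0 0 6 0"

```text
clock: 29.72
eef_pos: [619.5, -151.3, 295.1]
tool_rot: [-3.14, -0.634, 1.832]
force: [0.1, 0.7, 0.3]
width: 85.4
gripper_force: 0.0
```

```bash
python3 - <<'E'
from h import *
from k2 import fk
s=st(); t,r=fk(np.load('kin.npy'),s['qpos']); print(t.round(1), np.degrees((r.inv()*R.from_euler('xyz',s['tool_rot'])).as_rotvec()).round(1))
E
```

```text
29.7 [ 619.5 -151.3  295.1] [-3.14  -0.634  1.832] F [0.1 0.7 0.3] w 85.4 q [ 0.84  0.97 -0.99  1.13  0.16  1.57  0.28]
[ 624.7 -172.9  287.9] [ 0. -0. -0.]
```

Call:
move_arm:
  targets: "1 0 0 0 0 6 0;1 0 0 0 0 6 0;1 0 0 0 0 6 0;1 0 0 0 0 6 0;1 0 0 0 0 5 0"

```text
clock: 30.13
eef_pos: [619.5, -151.7, 293.4]
tool_rot: [-3.134, -1.141, 1.824]
force: [-0.4, 0.1, -0.0]
width: 85.8
gripper_force: 0.0
```

Call:
move_arm:
  targets: "1 0 0 0 0 0 0;1 0 0 0 0 0 0"

```text
clock: 30.3
eef_pos: [619.5, -150.7, 293.0]
tool_rot: [-3.133, -1.136, 1.825]
force: [0.2, 1.1, 0.7]
width: 85.5
gripper_force: 0.0
```

```bash
python3 - <<'E'
import numpy as np
p=np.load('kin.npy'); p[2]+=38; p[11]+=38; np.save('kin.npy',p)
from h import *
import sim; from sim import *
s=st(); t,r=fk(sim.p,s['qpos']); print(t.round(1))
O=R.from_euler('xyz',s['tool_rot']); M=O.as_matrix(); z=M[:,2]; print('z',z.round(3),'x',M[:,0].round(3),'y',M[:,1].round(3)); d=np.radians
G=cup+[0,0,55]+18.7*z; m0=M.T@[0,0,1]
q=run(s['qpos'],[('pre',G-110*z,O),('G',G,O),('lift',G+[0,0,160],O),('over',cad-40*yh-30*xh+[0,0,150]+18.7*z,O)])
Of=ori(d(125),d(25))*R.from_euler('z',d(135)); m=Of.apply(m0); C=cad+[0,0,100]-55*yh-35*m
run(q,[('pour',C+18.7*Of.as_matrix()[:,2],Of)])
print(go(G-110*z),go(G))
dd=shot('wrist','w11'); cv2.imwrite('pics/w11.png',dd['color'][:,:,::-1]); print(w2px(dd,[[641,-15,90],[641,-15,0]]))
E
```

```text
30.3 [ 619.5 -150.7  293. ] [-3.133 -1.136  1.825] F [0.2 1.1 0.7] w 85.5 q [ 0.88  1.24 -1.07  0.92 -0.07  1.82  0.31]
[ 618.8 -150.3  293.8]
z [-0.236  0.876 -0.421] x [-0.106  0.407  0.907] y [ 0.966  0.259 -0.003]
pre [ 0.76  1.48 -1.    0.88  0.04  1.64  0.44] margin 0.25 err 0.0 0.0
G [ 0.76  1.49 -1.    1.14  0.05  1.37  0.42] margin 0.25 err 0.0 0.0
lift [ 0.78  1.29 -1.08  1.19 -0.05  1.44  0.3 ] margin 0.17 err 0.0 0.0
over [ 0.62  1.22 -1.14  1.63 -0.13  0.89  0.2 ] margin 0.11 err 0.0 0.0
pour [ 0.2   1.1  -0.44  1.33 -0.57  1.42 -1.6 ] margin 0.53 err 0.0 0.0
[array([-16.29,   5.67,  12.26])] [array([-16.29,   5.67,  23.26])]
[[302.13173926 278.5373364 ]
 [295.83381315 318.35963265]]
```

View pics/w11.png

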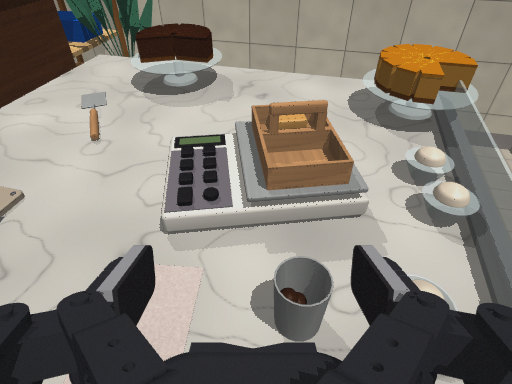

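Wrist view: cup rim centre (303,280), agreeing with the prediction; but the wrist would brush the jar at this heading, so I'll turn the approach 20° towards the robot.

```bash
cat > s4.py <<'E'
from h import *
import sim; from sim import *
s=st(); d=np.radians
for psi in (80,85):
    O=ori(d(psi),d(25)); M=O.as_matrix(); z=M[:,2]; G=cup+[0,0,55]+18.7*z; m0=M.T@[0,0,1]; O2=ori(d(105),d(25)); z2=O2.as_matrix()[:,2]
    Rn=R.from_euler('xyz',s['tool_rot']); print(psi,'turn',np.degrees((Rn.inv()*O).as_rotvec()).round(1))
    q=run(s['qpos'],[('turn',s['eef_pos'],O),('pre',G-110*z,O),('G',G,O),('lift',G+[0,0,160],O),('lift2',G+[0,0,160],O2),('over',cad-40*yh-30*xh+[0,0,150]+18.7*z2,O2)])
    Of=ori(d(125),d(25))*R.from_euler('z',d(135)); m=Of.apply(m0); C=cad+[0,0,100]-55*yh-35*m
    run(q,[('pour',C+18.7*Of.as_matrix()[:,2],Of)])
    print('pre shift',(O.inv().apply(G-110*z-s['eef_pos'])/10).round(2))
E
python3 s4.py
```

```text
30.4 [ 619.7 -149.9  295.5] [-3.14  -1.135  1.833] F [-0.1  0.2  0.7] w 85.8 q [ 0.87  1.24 -1.07  0.92 -0.07  1.82  0.31]
80 turn [-22.7   0.   10.6]
turn [ 1.12  1.12 -1.08  1.35 -0.2   1.27  0.23] margin 0.17 err 0.0 0.0
pre [ 1.06  1.37 -0.99  1.45 -0.1   1.01  0.38] margin 0.26 err 0.0 0.0
G [ 0.95  1.43 -0.99  1.54 -0.11  0.79  0.38] margin 0.26 err 0.0 0.0
lift [ 0.98  1.2  -1.09  1.59 -0.2   0.87  0.25] margin 0.16 err 0.0 0.0
lift2 [ 0.77  1.29 -1.06  1.16 -0.07  1.45  0.31] margin 0.19 err 0.0 0.0
over [ 0.62  1.21 -1.13  1.63 -0.15  0.89  0.22] margin 0.12 err 0.0 0.0
pour [ 0.19  1.1  -0.43  1.33 -0.58  1.43 -1.59] margin 0.52 err 0.0 0.0
pre shift [-16.02  -0.25  13.41]
85 turn [-18.2   0.    8.5]
turn [ 1.08  1.15 -1.08  1.27 -0.18  1.38  0.24] margin 0.17 err 0.0 0.0
pre [ 1.01  1.39 -0.99  1.35 -0.07  1.13  0.38] margin 0.26 err 0.0 0.0
G [ 0.92  1.44 -0.99  1.47 -0.07  0.91  0.38] margin 0.26 err 0.0 0.0
lift [ 0.95  1.22 -1.08  1.51 -0.16  0.99  0.25] margin 0.17 err 0.0 0.0
lift2 [ 0.77  1.29 -1.06  1.17 -0.06  1.45  0.31] margin 0.19 err 0.0 0.0
over [ 0.62  1.21 -1.13  1.63 -0.14  0.88  0.22] margin 0.12 err 0.0 0.0
pour [ 0.19  1.1  -0.43  1.33 -0.57  1.42 -1.59] margin 0.53 err 0.0 0.0
pre shift [-16.04   0.94  13.38]
```

Call:
move_arm:
  targets: "1 0 0 0 -5.7 0 2.65;1 0 0 0 -5.7 0 2.65;1 0 0 0 -5.7 0 2.65;1 0 0 0 -5.6 0 2.65;1 -2.67 -0.04 2.23 0 0 0"

```text
clock: 30.77
eef_pos: [621.0, -144.4, 270.3]
tool_rot: [3.118, -1.128, 1.409]
force: [1.3, -1.5, 0.1]
width: 85.0
gripper_force: 0.0
```

Call:
move_arm:
  targets: "1 -2.67 -0.04 2.23 0 0 0;1 -2.67 -0.04 2.23 0 0 0;1 -2.67 -0.04 2.23 0 0 0;1 -2.67 -0.04 2.23 0 0 0;1 -2.6 -0.04 2.2 0 0 0"

```text
clock: 31.18
eef_pos: [627.2, -96.8, 95.6]
tool_rot: [3.133, -1.13, 1.405]
force: [1.3, -0.5, -0.1]
width: 85.5
gripper_force: 0.0
```

Call:
move_arm:
  targets: "1 0 0 0 0 0 0;1 0 0 0 0 0 0;1 0 0 0 0 0 0"

```text
clock: 31.43
eef_pos: [628.3, -97.6, 98.6]
tool_rot: [3.133, -1.134, 1.404]
force: [0.4, -0.2, 1.0]
width: 85.5
gripper_force: 0.0
```

```bash
python3 - <<'E'
from h import *
s=st(); d=shot('wrist','w12')
M=R.from_euler('xyz',s['tool_rot']).as_matrix(); z=M[:,2]; G=np.array([641,-15,55])+18.7*z
print(M.round(3).tolist(), go(G)); print(w2px(d,[[641,-15,90],[641-34.5,-15,90],[641+34.5,-15,90]]))
E
```

```text
31.4 [628.3 -97.6  98.6] [ 3.133 -1.134  1.404] F [ 0.4 -0.2  1. ] w 85.5 q [ 1.06  1.36 -1.    1.45 -0.1   1.01  0.38]
[[0.07, 0.985, 0.159], [0.417, -0.174, 0.892], [0.906, 0.004, -0.423]] [array([-0.41, -0.24, 11.33])]
[[250.2623167  161.83411401]
 [199.18371827 166.95009313]
 [299.29614781 156.92293665]]
```

View pics/w12.png

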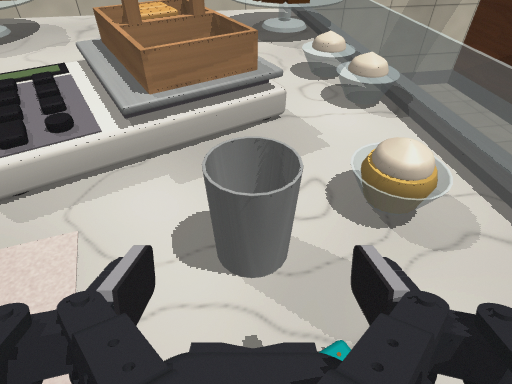

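Cup centred between the fingers (rim 204–302 px, centre 253). Advancing and gripping.

Call:
move_arm:
  targets: "1 -0.4 -0.1 2 0 0 0;1 0 0 3 0 0 0;1 0 0 2.7 0 0 0;1 0 0 2 0 0 0;1 0 0 1.5 0 0 0"

```text
clock: 31.9
eef_pos: [644.3, 2.2, 46.7]
tool_rot: [3.134, -1.134, 1.403]
force: [0.2, -0.8, 0.2]
width: 85.7
gripper_force: 0.0
```

Call:
move_arm:
  targets: "1 0 0 0 0 0 0;1 0 0 0 0 0 0;-1 0 0 0 0 0 0;-1 0 0 0 0 0 0;-1 0 0 0 0 0 0"

```text
clock: 32.32
eef_pos: [644.8, -0.9, 45.8]
tool_rot: [3.137, -1.134, 1.396]
force: [-0.3, -3.2, 5.0]
width: 65.2
gripper_force: 66.0
```

Call:
move_arm:
  targets: "-1 0 0 0 0 0 0;-1 0 0 0 0 0 0;-1 0.6 0 -0.3 0 0 0;-1 0.9 0 -0.4 0 0 0;-1 0 0 0 0 0 0"

```text
clock: 32.73
eef_pos: [643.7, 1.1, 62.7]
tool_rot: [3.138, -1.135, 1.399]
force: [0.2, 0.3, -1.3]
width: 64.9
gripper_force: 66.4
```

```bash
python3 - <<'E'
from h import *
s=st(); d=shot('wrist','w13'); e=shot('side','s13')
cv2.imwrite('pics/w13b.png',np.hstack([cv2.resize(d['color'][:,:,::-1],(400,300)),cv2.resize(e['color'][100:292,180:436,::-1],(400,300))]))
E
```

```text
32.7 [643.7   1.1  62.7] [ 3.138 -1.135  1.399] F [ 0.2  0.3 -1.3] w 64.9 q [ 0.96  1.41 -1.    1.55 -0.11  0.8   0.37]
```

View pics/w13b.png

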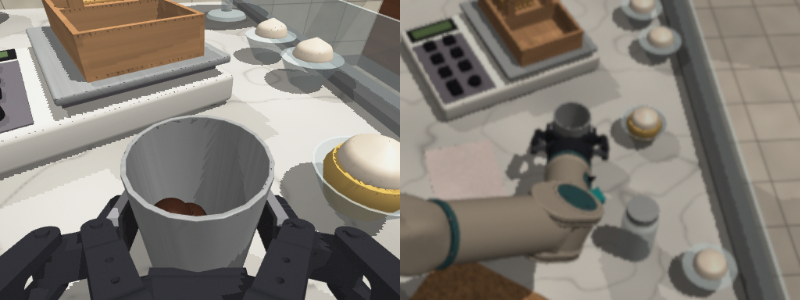

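The cup is held upright (65 mm) with truffles inside, lifted off the counter.

Call:
move_arm:
  targets: "-1 2 0 -0.9 0 0 0;-1 3 0 -1.4 0 0 0;-1 3.4 0 -1.6 0 0 0;-1 3 0 -1.4 0 0 0;-1 2 0 -0.9 0 0 0"

```text
clock: 33.25
eef_pos: [643.6, 2.2, 211.6]
tool_rot: [3.137, -1.135, 1.401]
force: [0.6, 0.2, -2.2]
width: 65.1
gripper_force: 66.6
```

Call:
move_arm:
  targets: "-1 0 0 0 4.5 0 -2.1;-1 0 0 0 4.5 0 -2.1;-1 0 0 0 4.5 0 -2.1;-1 0 0 0 4.5 0 -2.1;-1 0 0 0 4.5 0 -2.1"

```text
clock: 33.67
eef_pos: [643.0, 0.6, 207.3]
tool_rot: [-3.138, -1.133, 1.83]
force: [0.0, -0.1, -2.3]
width: 64.8
gripper_force: 66.8
```

Call:
move_arm:
  targets: "-1 0 0 0 0 0 0;-1 0 0 0 0 0 0"

```text
clock: 33.83
eef_pos: [643.5, 3.1, 207.5]
tool_rot: [-3.14, -1.135, 1.828]
force: [-0.2, 0.3, -2.0]
width: 65.1
gripper_force: 66.9
```

```bash
cat > s5.py <<'E'
from h import *
import sim; from sim import *
s=st(); d=np.radians; Rn=R.from_euler('xyz',s['tool_rot']); M=Rn.as_matrix(); m0=Rn.inv().apply([0,0,1]) if 1 else 0
print('m0',m0.round(3))
m0=np.array([.906,0,-.423]); print('mouth now',Rn.apply(m0).round(3))
over=cad-40*yh-30*xh+[0,0,150]+18.7*M[:,2]; print('over',over.round(),(Rn.inv().apply(over-s['eef_pos'])/10).round(2))
q=run(s['qpos'],[('over',over,Rn)])
for ph in (110,135):
    Of=ori(d(125),d(25))*R.from_euler('z',d(ph)); m=Of.apply(m0); C=cad+[0,0,100]-52*yh-5*xh-35*m; T=C+18.7*Of.as_matrix()[:,2]
    print(ph,'m',m.round(2),'lip',(m@np.array([xh,yh,[0,0,1]]).T).round(2),'T',T.round(),'rv',np.degrees((Rn.inv()*Of).as_rotvec()).round(1)); run(q,[('pour',T,Of)])
E
python3 s5.py
```

```text
33.8 [643.5   3.1 207.5] [-3.14  -1.135  1.828] F [-0.2  0.3 -2. ] w 65.1 q [ 0.77  1.29 -1.06  1.17 -0.07  1.45  0.31]
m0 [ 0.906 -0.001 -0.422]
mouth now [ 0.001 -0.001  1.   ]
over [567. 245. 212.] [11.12 -1.21 22.78]
over [ 0.62  1.21 -1.13  1.63 -0.15  0.88  0.22] margin 0.12 err 0.0 0.0
110 m [ 0.99  0.07 -0.1 ] lip [ 0.95 -0.31 -0.1 ] T [554. 238. 166.] rv [ 11.9 -17.1 100.4]
pour [ 0.26  1.13 -0.54  1.36 -0.49  1.37 -1.2 ] margin 0.61 err 0.0 0.0
135 m [ 0.9  -0.17 -0.4 ] lip [ 0.77 -0.49 -0.4 ] T [558. 247. 176.] rv [  8.6 -20.8 125.1]
pour [ 0.19  1.09 -0.43  1.36 -0.58  1.41 -1.59] margin 0.52 err 0.0 0.0
```

Call:
move_arm:
  targets: "-1 1.4 -0.1 1.5 0 0 0;-1 1.7 -0.2 2.8 0 0 0;-1 1.7 -0.2 3 0 0 0;-1 1.7 -0.2 3.1 0 0 0;-1 1.7 -0.2 3.1 0 0 0"

```text
clock: 34.25
eef_pos: [593.1, 150.9, 225.2]
tool_rot: [-3.138, -1.134, 1.822]
force: [0.5, 0.4, -2.1]
width: 65.0
gripper_force: 66.8
```

Call:
move_arm:
  targets: "-1 1.7 -0.2 3.1 0 0 0;-1 1.7 0 3 0 0 0;-1 0 0 1.9 0 0 0;-1 0 0 0 0.6 -0.9 5;-1 0 0 0 0.6 -0.9 5"

```text
clock: 34.67
eef_pos: [567.8, 234.4, 221.6]
tool_rot: [-2.775, -1.069, 1.446]
force: [0.3, -1.4, -1.6]
width: 65.0
gripper_force: 67.0
```

Call:
move_arm:
  targets: "-1 0 0 0 0.6 -0.9 5;-1 0 0 0 0.6 -0.9 5;-1 0 0 0 0.6 -0.9 5;-1 0 0 0 0.6 -0.9 5;-1 0 0 0 0.6 -0.9 5"

```text
clock: 35.08
eef_pos: [569.7, 233.1, 222.2]
tool_rot: [-2.31, -0.749, 0.929]
force: [-0.5, 0.8, -2.6]
width: 65.3
gripper_force: 67.0
```

Call:
move_arm:
  targets: "-1 0 0 0 0.6 -0.9 5;-1 0 0 0 0.6 -0.9 5;-1 0 0 0 0.6 -0.9 5;-1 0 0 0 0.6 -0.9 5;-1 0 0 0 0.6 -0.9 5"

```text
clock: 35.5
eef_pos: [569.8, 233.2, 222.2]
tool_rot: [-2.131, -0.352, 0.694]
force: [0.2, 0.0, -2.3]
width: 65.3
gripper_force: 67.1
```

Call:
move_arm:
  targets: "-1 0 0 0 0 0 0;-1 0 0 0 0 0 0"

```text
clock: 35.67
eef_pos: [570.0, 233.8, 222.1]
tool_rot: [-2.133, -0.358, 0.698]
force: [0.3, -0.4, -2.0]
width: 65.0
gripper_force: 67.1
```

```bash
cat > s6.py <<'E'
from h import *
import sim; from sim import *
s=st(); d=np.radians; Rn=R.from_euler('xyz',s['tool_rot']); M=Rn.as_matrix()
m0=np.array([.906,0,-.423]); m=Rn.apply(m0); g=s['eef_pos']-18.7*M[:,2]; B=np.array([xh,yh,[0,0,1]])
print('mouth caddy',(B@m).round(2),'grasp caddy',(B@(g-cad)).round(),'lip',(B@(g+35*m-cad)).round(),'tcp',(B@(s['eef_pos']-cad)).round())
for ph in (110,125,135,145):
    Of=ori(d(125),d(25))*R.from_euler('z',d(ph)); m=Of.apply(m0); T=cad+[0,0,95]-52*yh-8*xh-35*m+18.7*Of.as_matrix()[:,2]
    print(ph,(Rn.inv().apply(T-s['eef_pos'])/10).round(2),'rv',np.degrees((Rn.inv()*Of).as_rotvec()).round(1))
E
python3 s6.py
```

```text
35.7 [570.  233.8 222.1] [-2.133 -0.358  0.698] F [ 0.3 -0.4 -2. ] w 65.0 q [ 0.39  1.04 -0.76  1.44 -0.37  1.22 -0.66]
mouth caddy [ 0.84 -0.1   0.53] grasp caddy [-28. -51. 161.] lip [  2. -55. 180.] tcp [-29. -35. 152.]
110 [-3.25  3.75  4.08] rv [ 5.3 -6.6 40.4]
125 [-2.64  3.2   4.05] rv [ 4.4 -7.3 55.3]
135 [-2.16  2.92  4.06] rv [ 3.9 -7.8 65.3]
145 [-1.64  2.74  4.07] rv [ 3.2 -8.3 75.3]
```

Call:
move_arm:
  targets: "-1 0 0 0 0.3 -0.6 5;-1 0 0 0 0.3 -0.6 5;-1 0 0 0 0.3 -0.6 5;-1 0 0 0 0.3 -0.6 5;-1 0 0 0 0.3 -0.6 5"

```text
clock: 36.08
eef_pos: [570.1, 233.7, 222.3]
tool_rot: [-2.077, 0.048, 0.518]
force: [0.4, -0.9, -2.2]
width: 65.3
gripper_force: 67.1
```

Call:
move_arm:
  targets: "-1 0 0 0 0 0 0;-1 0 0 0 0 0 0"

```text
clock: 36.25
eef_pos: [570.2, 234.1, 222.2]
tool_rot: [-2.077, 0.043, 0.521]
force: [0.1, 0.9, -1.8]
width: 64.7
gripper_force: 67.1
```

```bash
python3 s6.py
```

```text
36.2 [570.2 234.1 222.2] [-2.077  0.043  0.521] F [ 0.1  0.9 -1.8] w 64.7 q [ 0.31  1.03 -0.63  1.38 -0.45  1.33 -1.04]
mouth caddy [ 0.96 -0.24  0.17] grasp caddy [-26. -51. 161.] lip [  7. -59. 167.] tcp [-29. -35. 152.]
110 [-1.18  4.85  4.07] rv [ 3.3 -4.1 15.5]
125 [-0.85  4.09  4.04] rv [ 2.7 -4.5 30.4]
135 [-0.53  3.64  4.03] rv [ 2.3 -4.8 40.4]
145 [-0.14  3.25  4.03] rv [ 1.9 -5.  50.4]
```

```bash
sed -i 's/(110,125,135,145)/(105,120,135,145)/; s/ori(d(125),d(25))/ori(d(140),d(25))/; s/\[0,0,95\]-52\*yh-8\*xh/[0,0,115]-55*yh-10*xh/' s6.py; sed -i "s/^    print(ph,/    print(ph,(B@m).round(2),(B@(T-cad)).round(),/" s6.py; cat >> s6.py <<'E'
    run(s['qpos'],[('x',T,Of)])
E
python3 s6.py
```

```text
36.2 [570.2 234.1 222.2] [-2.077  0.043  0.521] F [ 0.1  0.9 -1.8] w 64.7 q [ 0.31  1.03 -0.63  1.38 -0.45  1.33 -1.04]
mouth caddy [ 0.96 -0.24  0.17] grasp caddy [-26. -51. 161.] lip [  7. -59. 167.] tcp [-29. -35. 152.]
105 [ 1.   -0.02 -0.03] [-53. -39. 108.] [-2.25  4.01  2.05] rv [  1.3 -17.1   3.6]
x [ 0.19  1.18 -0.57  1.15 -0.33  1.64 -1.12] margin 0.34 err 0.0 0.0
120 [ 0.96 -0.14 -0.23] [-52. -35. 115.] [-2.09  3.2   2.07] rv [ -0.9 -17.2  18.5]
x [ 0.15  1.16 -0.5   1.15 -0.38  1.66 -1.35] margin 0.32 err 0.0 0.0
135 [ 0.87 -0.28 -0.4 ] [-48. -30. 121.] [-1.74  2.45  2.15] rv [ -3.2 -17.1  33.3]
x [ 0.12  1.14 -0.43  1.15 -0.44  1.68 -1.58] margin 0.3 err 0.0 0.0
145 [ 0.79 -0.37 -0.49] [-45. -27. 124.] [-1.41  2.02  2.24] rv [ -4.7 -16.9  43.3]
x [ 0.09  1.13 -0.39  1.14 -0.47  1.69 -1.74] margin 0.29 err 0.0 0.0
```

Call:
move_arm:
  targets: "-1 0 0 0 0.4 -5.7 1.2;-1 0 0 0 0.4 -5.7 1.2;-1 0 0 0 0.4 -5.7 1.2;-1 0 0 0 0 0 0;-1 0 0 0 0 0 0"

```text
clock: 36.67
eef_pos: [570.1, 235.8, 221.4]
tool_rot: [-2.02, 0.237, 0.76]
force: [0.0, -0.8, -2.6]
width: 65.2
gripper_force: 67.1
```

```bash
python3 s6.py
```

```text
36.7 [570.1 235.8 221.4] [-2.02   0.237  0.76 ] F [ 0.  -0.8 -2.6] w 65.2 q [ 0.16  1.16 -0.58  1.06 -0.36  1.72 -1.19]
mouth caddy [ 1.   -0.02 -0.03] grasp caddy [-20. -48. 159.] lip [ 15. -49. 158.] tcp [-28. -33. 151.]
105 [ 1.   -0.02 -0.03] [-53. -39. 108.] [-1.44  4.18  2.34] rv [-0.  0. -0.]
x [ 0.19  1.19 -0.57  1.15 -0.33  1.64 -1.13] margin 0.34 err 0.0 0.0
120 [ 0.96 -0.14 -0.23] [-52. -35. 115.] [-1.34  3.36  2.34] rv [-0.  0. 15.]
x [ 0.15  1.16 -0.5   1.15 -0.38  1.66 -1.35] margin 0.32 err 0.0 0.0
135 [ 0.87 -0.28 -0.4 ] [-48. -30. 121.] [-1.02  2.59  2.34] rv [-0.  0. 30.]
x [ 0.12  1.14 -0.43  1.15 -0.44  1.68 -1.58] margin 0.3 err 0.0 0.0
145 [ 0.79 -0.37 -0.49] [-45. -27. 124.] [-0.7   2.14  2.34] rv [-0.  0. 40.]
x [ 0.09  1.13 -0.39  1.14 -0.47  1.69 -1.74] margin 0.29 err 0.0 0.0
```

Call:
move_arm:
  targets: "-1 -0.6 1.5 1.2 0 0 0;-1 -0.6 1.5 1.1 0 0 0;-1 0 0 0 0 0 3;-1 0 0 0 0 0 3;-1 0 0 0 0 0 3"

```text
clock: 37.08
eef_pos: [550.1, 224.2, 189.9]
tool_rot: [-2.045, 0.381, 0.681]
force: [1.0, 1.2, -0.9]
width: 64.8
gripper_force: 67.1
```

Call:
move_arm:
  targets: "-1 0 0 0 0 0 2;-1 0 0 0 0 0 2;-1 0 0 0 0 0 2;-1 0 0 0 0 0 2;-1 0 0 0 0 0 2"

```text
clock: 37.5
eef_pos: [550.3, 224.5, 190.4]
tool_rot: [-2.086, 0.533, 0.589]
force: [-0.0, 0.5, -1.4]
width: 64.6
gripper_force: 67.1
```

Call:
move_arm:
  targets: "-1 0 0 0 0 0 2;-1 0 0 0 0 0 2;-1 0 0 0 0 0 2;-1 0 0 0 0 0 2;-1 0 0 0 0 0 2"

```text
clock: 37.92
eef_pos: [550.3, 224.5, 190.4]
tool_rot: [-2.149, 0.682, 0.478]
force: [0.5, 0.3, -1.7]
width: 65.0
gripper_force: 67.1
```

Call:
move_arm:
  targets: "-1 0 0 0 0 0 3;-1 0 0 0 0 0 3;-1 0 0 0 0 0 3;-1 0 0 0 0 0 3;-1 0 0 0 0 0 0"

```text
clock: 38.33
eef_pos: [550.3, 224.6, 190.3]
tool_rot: [-2.27, 0.851, 0.305]
force: [-0.3, 0.3, -1.2]
width: 65.3
gripper_force: 67.1
```

```bash
python3 s6.py|head -2; python3 - <<'E'
from h import *
for n in ('wrist','top','side'): shot(n,'po_'+n)
d=load('po_wrist'); t=load('po_top'); s=load('po_side')
c=lambda d,r,c0: cv2.resize(d['color'][r[0]:r[1],c0[0]:c0[1],::-1],(400,300),interpolation=cv2.INTER_CUBIC)
cv2.imwrite('pics/po.png',np.vstack([np.hstack([cv2.resize(d['color'][:,:,::-1],(400,300)),c(t,(110,240),(50,223))]),np.hstack([c(s,(70,190),(170,330)),c(s,(0,384),(0,512))])]))
E
```

```text
38.3 [550.3 224.6 190.3] [-2.27   0.851  0.305] F [-0.3  0.3 -1.2] w 65.3 q [ 0.1   1.13 -0.37  1.16 -0.47  1.69 -1.74]
mouth caddy [ 0.77 -0.39 -0.5 ] grasp caddy [-43. -51. 128.] lip [-16. -64. 111.] tcp [-51. -36. 120.]
```

View pics/po.png

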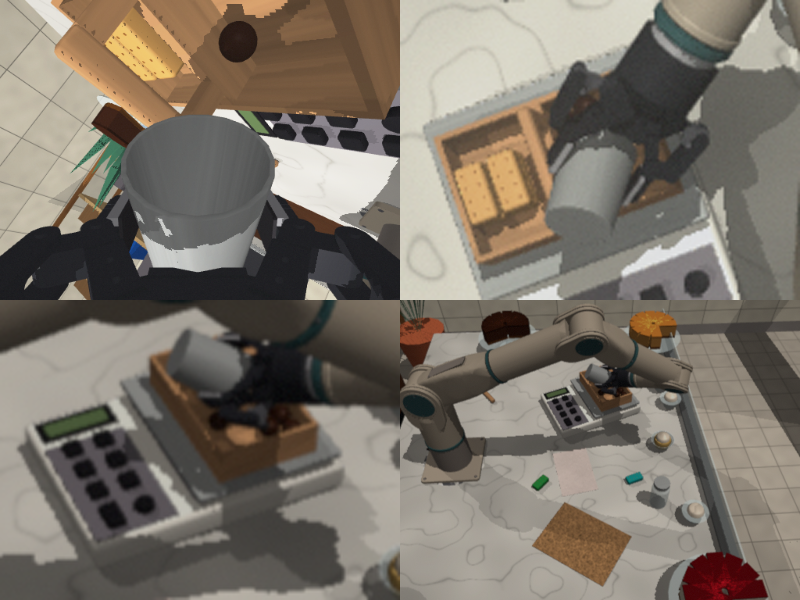

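Cup is empty with the truffles in the right compartment, biscuits tidy in the left; nothing on the counter. Backing out and returning the cup.

```bash
cat > s7.py <<'E'
from h import *
import sim; from sim import *
s=st(); d=np.radians; Rn=R.from_euler('xyz',s['tool_rot']); up=Rn.inv().apply([0,0,1]); print('up',up.round(3))
U=s['eef_pos']+[0,0,60]; O=ori(d(105),d(25))
print('rv',np.degrees((Rn.inv()*O).as_rotvec()).round(1))
W=np.array([643.5,3,230]); O2=ori(d(80),d(25))
run(s['qpos'],[('up',U,Rn),('roll',U,O),('away',W,O),('turn',W,O2),('down',[644,-.5,48],O2)])
print((O.inv().apply(W-U)/10).round(2))
E
python3 s7.py
```

```text
38.5 [550.4 225.1 190.1] [-2.268  0.85   0.309] F [ 1.  -0.3 -0.8] w 64.7 q [ 0.1   1.13 -0.38  1.15 -0.47  1.69 -1.74]
up [-0.751 -0.506 -0.424]
rv [ -11.4   37.7 -126.9]
up [ 0.1   1.06 -0.39  1.14 -0.5   1.75 -1.79] margin 0.23 err 0.0 0.0
roll [ 0.66  1.14 -1.13  1.67 -0.2   0.92  0.23] margin 0.12 err 0.0 0.0
away [ 0.76  1.25 -1.05  1.16 -0.1   1.47  0.3 ] margin 0.2 err 0.0 0.0
turn [ 0.98  1.16 -1.08  1.59 -0.24  0.89  0.25] margin 0.17 err 0.0 0.0
down [ 0.95  1.42 -0.98  1.54 -0.13  0.8   0.4 ] margin 0.27 err 0.0 0.0
[-11.9    3.24 -20.78]
```

Call:
move_arm:
  targets: "-1 -1 -0.7 -0.6 0 0 0;-1 -1.7 -1.1 -0.9 0 0 0;-1 -1.8 -1.2 -1 0 0 0;-1 0 0 0 -0.57 1.88 -6.35;-1 0 0 0 -0.57 1.88 -6.35"

```text
clock: 38.9
eef_pos: [550.8, 226.6, 251.3]
tool_rot: [-2.209, 0.628, 0.429]
force: [-0.1, -1.2, -2.3]
width: 64.8
gripper_force: 67.1
```

Call:
move_arm:
  targets: "-1 0 0 0 -0.57 1.88 -6.35;-1 0 0 0 -0.57 1.88 -6.35;-1 0 0 0 -0.57 1.88 -6.35;-1 0 0 0 -0.57 1.88 -6.35;-1 0 0 0 -0.57 1.88 -6.35"

```text
clock: 39.32
eef_pos: [550.2, 226.3, 250.6]
tool_rot: [-2.187, 0.083, 0.632]
force: [0.5, 0.5, -2.4]
width: 65.1
gripper_force: 67.1
```

Call:
move_arm:
  targets: "-1 0 0 0 -0.57 1.88 -6.35;-1 0 0 0 -0.57 1.88 -6.35;-1 0 0 0 -0.57 1.88 -6.35;-1 0 0 0 -0.57 1.88 -6.35;-1 0 0 0 -0.57 1.88 -6.35"

```text
clock: 39.73
eef_pos: [550.1, 226.1, 250.6]
tool_rot: [-2.28, -0.456, 0.845]
force: [-0.2, 0.4, -1.5]
width: 65.0
gripper_force: 67.1
```

Call:
move_arm:
  targets: "-1 0 0 0 -0.57 1.88 -6.35;-1 0 0 0 -0.57 1.88 -6.35;-1 0 0 0 -0.57 1.88 -6.35;-1 0 0 0 -0.57 1.88 -6.35;-1 0 0 0 -0.57 1.88 -6.35"

```text
clock: 40.15
eef_pos: [550.1, 225.7, 250.4]
tool_rot: [-2.61, -0.946, 1.26]
force: [0.9, -0.5, -0.8]
width: 64.7
gripper_force: 67.1
```

Call:
move_arm:
  targets: "-1 0 0 0 -0.57 1.88 -6.35;-1 0 0 0 -0.57 1.88 -6.35;-1 0 0 0 -0.57 1.88 -6.35;-1 0 0 0 0 0 0;-1 0 0 0 0 0 0"

```text
clock: 40.57
eef_pos: [550.3, 225.3, 249.2]
tool_rot: [-3.131, -1.134, 1.824]
force: [0.1, 0.1, -0.9]
width: 64.7
gripper_force: 67.2
```

```bash
python3 - <<'E'
from h import *
from sim import ori
s=st(); Rn=R.from_euler('xyz',s['tool_rot']); d=np.radians
print(np.degrees((Rn.inv()*ori(d(105),d(25))).as_rotvec()).round(1),'mouth',Rn.apply([.906,0,-.423]).round(3),go([643.5,3,230]))
E
```

```text
40.6 [550.3 225.3 249.2] [-3.131 -1.134  1.824] F [ 0.1  0.1 -0.9] w 64.7 q [ 0.66  1.13 -1.13  1.66 -0.21  0.93  0.23]
[-0.2  0.  -0.2] mouth [0.004 0.001 1.   ] [array([-11.84,   3.22, -20.83])]
```

Call:
move_arm:
  targets: "-1 -1.7 0.46 -2.98 0 0 0;-1 -1.7 0.46 -2.98 0 0 0;-1 -1.7 0.46 -2.98 0 0 0;-1 -1.7 0.46 -2.98 0 0 0;-1 -1.7 0.46 -2.98 0 0 0"

```text
clock: 40.98
eef_pos: [617.8, 65.8, 236.5]
tool_rot: [-3.135, -1.131, 1.83]
force: [1.1, 1.0, -1.7]
width: 65.2
gripper_force: 67.2
```

Call:
move_arm:
  targets: "-1 -1.7 0.46 -2.98 0 0 0;-1 -1.7 0.46 -2.98 0 0 0;-1 0 0 0 -4.5 0 2.1;-1 0 0 0 -4.5 0 2.1;-1 0 0 0 -4.5 0 2.1"

```text
clock: 41.4
eef_pos: [645.5, 3.1, 230.5]
tool_rot: [-3.136, -1.131, 1.565]
force: [-0.3, 0.1, -0.9]
width: 65.2
gripper_force: 67.2
```

Call:
move_arm:
  targets: "-1 0 0 0 -4.5 0 2.1;-1 0 0 0 -4.6 0 2.2;-1 0 0 0 0 0 0;-1 0 0 0 0 0 0"

```text
clock: 41.73
eef_pos: [643.5, 3.3, 230.6]
tool_rot: [-3.136, -1.131, 1.397]
force: [-0.3, 0.1, -1.9]
width: 65.1
gripper_force: 67.3
```

```bash
cat > s8.py <<'E'
from h import *
from sim import ori
s=st(); Rn=R.from_euler('xyz',s['tool_rot']); d=np.radians
print(np.degrees((Rn.inv()*ori(d(80),d(25))).as_rotvec()).round(1),'mouth',Rn.apply([.906,0,-.423]).round(3),go([644.5,-.5,46.5]))
E
python3 s8.py
```

```text
41.7 [643.5   3.3 230.6] [-3.136 -1.131  1.397] F [-0.3  0.1 -1.9] w 65.1 q [ 0.98  1.16 -1.07  1.58 -0.24  0.9   0.25]
[-0.4  0.2  0. ] mouth [0.003 0.002 1.   ] [array([-16.81,   0.21,   7.51])]
```

Call:
move_arm:
  targets: "-1 -2.4 0.05 1.1 0 0 0;-1 -3 0.05 1.35 0 0 0;-1 -3 0.05 1.35 0 0 0;-1 -3 0.05 1.35 0 0 0;-1 -2.4 0 1 0 0 0"

```text
clock: 42.15
eef_pos: [646.4, 0.6, 75.7]
tool_rot: [-3.135, -1.131, 1.396]
force: [0.9, 1.3, -2.0]
width: 65.1
gripper_force: 67.3
```

Call:
move_arm:
  targets: "-1 -1.2 0 0.6 0 0 0;-1 -0.8 0 0.4 0 0 0;-1 0 0 0 0 0 0;-1 0 0 0 0 0 0"

```text
clock: 42.48
eef_pos: [646.3, 1.5, 57.7]
tool_rot: [-3.14, -1.134, 1.4]
force: [0.6, 0.4, -1.4]
width: 65.4
gripper_force: 67.3
```

```bash
python3 s8.py
```

```text
42.5 [646.3   1.5  57.7] [-3.14  -1.134  1.4  ] F [ 0.6  0.4 -1.4] w 65.4 q [ 0.94  1.41 -0.98  1.54 -0.14  0.81  0.4 ]
[-0.3  0.   0.1] mouth [ 0.001 -0.     1.   ] [array([-1.11, -0.14,  0.26])]
```

Call:
move_arm:
  targets: "-1 -0.6 -0.1 0.28 0 0 0;-1 -0.2 0 0.1 0 0 0;-1 -0.1 0 0.05 0 0 0;-1 0 0 0 0 0 0;-1 0 0 0 0 0 0"

```text
clock: 42.9
eef_pos: [644.4, 1.1, 46.6]
tool_rot: [-3.138, -1.133, 1.397]
force: [-0.1, 0.3, -1.9]
width: 64.7
gripper_force: 67.3
```

Call:
move_arm:
  targets: "-1 -0.1 0 0.05 0 0 0;-1 0 0 0 0 0 0"

```text
clock: 43.07
eef_pos: [644.5, 1.3, 45.8]
tool_rot: [-3.138, -1.134, 1.397]
force: [-0.8, -0.6, -0.1]
width: 64.9
gripper_force: 67.4
```

Call:
move_arm:
  targets: "-1 -0.1 0 0.05 0 0 0;-1 0 0 0 0 0 0"

```text
clock: 43.23
eef_pos: [644.5, 1.5, 45.8]
tool_rot: [-3.138, -1.135, 1.398]
force: [-1.7, -2.4, 5.3]
width: 64.8
gripper_force: 67.6
```

Call:
move_arm:
  targets: "1 0 0 0 0 0 0;1 0 0 0 0 0 0;1 0 0 0 0 0 0;1 0 0 0 0 0 0;1 0 0 -0.5 0 0 0"

```text
clock: 43.65
eef_pos: [642.9, -2.0, 45.9]
tool_rot: [-3.135, -1.134, 1.396]
force: [-0.9, -0.3, -0.8]
width: 85.5
gripper_force: 0.0
```

Call:
move_arm:
  targets: "1 0 0 -1.5 0 0 0;1 0 0 -2.5 0 0 0;1 0 0 -3 0 0 0;1 0 0 -3 0 0 0;1 0 0 -2 0 0 0"

```text
clock: 44.07
eef_pos: [625.5, -113.8, 97.8]
tool_rot: [-3.14, -1.131, 1.396]
force: [-0.2, -0.0, 0.2]
width: 85.4
gripper_force: 0.0
```

```bash
python3 - <<'E'
from h import *
s=st(); d=shot('wrist','w15'); Rn=R.from_euler('xyz',s['tool_rot'])
# compare cup outline with the earlier picture w12
import cv2
def diffcup(fn):
    e=load(fn); pts=[]
    g=cv2.cvtColor(e['color'],cv2.COLOR_RGB2HSV)
    m=((g[...,1]<25)&(g[...,2]>70)&(g[...,2]<150)).astype(np.uint8); m=cv2.morphologyEx(m,cv2.MORPH_OPEN,np.ones((5,5)))
    n,l,ss,c=cv2.connectedComponentsWithStats(m)
    i=[k for k in range(1,n) if abs(c[k][0]-250)<60 and ss[k,4]>3000]; return [(ss[k].tolist(),c[k].round()) for k in i]
print(diffcup('w12'),diffcup('w15')); print(w2px(d,[[642.5,-17,90],[642.5,-17,0]]), w2px(load('w12'),[[642.5,-17,90],[642.5,-17,0]]))
O=R.from_euler('xyz',[np.pi,0,np.radians(80)]); print(np.degrees((Rn.inv()*O).as_rotvec()).round(1))
E
```

```text
44.1 [ 625.5 -113.8   97.8] [-3.14  -1.131  1.396] F [-0.2 -0.   0.2] w 85.4 q [ 1.06  1.35 -0.96  1.42 -0.13  1.05  0.4 ]
[([205, 138, 95, 56, 4176], array([252., 165.])), ([172, 181, 128, 97, 8636], array([238., 232.]))] [([174, 161, 122, 96, 8109], array([239., 212.]))]
[[253.09295205 148.45309803]
 [253.12433974 233.74807666]] [[252.94886573 163.31579096]
 [252.53809935 249.27566039]]
[ -0.1 -64.8   0. ]
```

Call:
move_arm:
  targets: "-1 3 0 -1.4 0 0 0;-1 3.4 0 -1.6 0 0 0;-1 3.4 0 -1.6 0 0 0;-1 3.4 0 -1.6 0 0 0;-1 2 0 -1 0 0 0"

```text
clock: 44.53
eef_pos: [626.0, -110.3, 270.1]
tool_rot: [3.137, -1.134, 1.406]
force: [-0.2, 0.7, 1.1]
width: 25.8
gripper_force: 0.0
```

Call:
move_arm:
  targets: "-1 0 0 0 0 -6.5 0;-1 0 0 0 0 -6.5 0;-1 0 0 0 0 -6.5 0;-1 0 0 0 0 -6.5 0;-1 0 0 0 0 -6.5 0"

```text
clock: 44.95
eef_pos: [625.4, -111.9, 266.1]
tool_rot: [-3.141, -0.56, 1.399]
force: [-0.0, 0.1, -0.7]
width: -0.4
gripper_force: 0.0
```

Call:
move_arm:
  targets: "-1 0 0 0 0 -6.5 0;-1 0 0 0 0 -6.5 0;-1 0 0 0 0 -6.5 0;-1 0 0 0 0 -6.5 0;-1 0 0 0 0 -6.5 0"

```text
clock: 45.37
eef_pos: [625.5, -111.0, 266.8]
tool_rot: [3.141, 0.007, 1.4]
force: [0.3, 1.2, -1.1]
width: -0.1
gripper_force: 0.0
```

Call:
move_arm:
  targets: "-1 0 0 0 0 0 0;-1 0 0 0 0 0 0"

```text
clock: 45.53
eef_pos: [625.6, -106.6, 265.9]
tool_rot: [-3.14, 0.0, 1.407]
force: [-0.8, 0.1, -0.4]
width: 0.1
gripper_force: 0.0
```

```bash
python3 - <<'E'
from h import *
s=st(); Rn=R.from_euler('xyz',s['tool_rot']); O=R.from_euler('xyz',[np.pi,0,1.955]); print(np.degrees((Rn.inv()*O).as_rotvec()).round(1), go([470,100,230]),go([*sc(-92,45),230]))
t=shot('top','t16'); im=t['color']
# truffle count in caddy right side, tare etc.
c0=w2px(t,[604,228,90])[0]; print(c0)
g=im.mean(2)
x0,y0=int(c0[0]),int(c0[1]); sub=im[y0-40:y0+40,x0-40:x0+40].astype(int)
m=((sub.sum(2)<190)&(sub[...,0]>sub[...,2]+5)).astype(np.uint8); n,l,ss,c=cv2.connectedComponentsWithStats(m); print([(ss[i,4],(c[i]+[x0-40,y0-40]).round().tolist()) for i in range(1,n) if ss[i,4]>10])
# key refinement from static top image t16
Q={'4':(-92,45),'2':(-135,3),'6':(-92,-39),'print':(-135,-87)}
for k,v in Q.items():
    u,w=np.round(w2px(t,[*sc(*v),57])[0]).astype(int); a=g[w-9:w+10,u-9:u+10]; yy,xx=np.nonzero(a<42); print(k,len(yy),px2w(t,u-9+xx.mean(),w-9+yy.mean(),57).round(1)[:2],sc(*v).round(1))
E
```

```text
45.5 [ 625.6 -106.6  265.9] [-3.14   0.     1.407] F [-0.8  0.1 -0.4] w 0.1 q [ 0.46  0.63 -0.57  1.51  0.36  1.12 -0.35]
[ -0.1  -0.  -31.4] [array([ 17.86, -18.71,   3.61])] [array([ 33.18, -26.55,   3.62])]
[141.01842333 173.42592265]
[(np.int32(374), [133.0, 158.0]), (np.int32(89), [131.0, 190.0])]
4 0 [nan nan] [417.5 263.9]
2 0 [nan nan] [393.4 208.8]
6 0 [nan nan] [449. 186.]
print 0 [nan nan] [427.1 125.4]<stdin>:12: RuntimeWarning: Mean of empty slice.
  ret = ret.dtype.type(ret / rcount)
```

Call:
move_arm:
  targets: "-1 2.77 -2.2 0 0 0 0;-1 2.77 -2.2 0 0 0 0;-1 2.77 -2.2 0 0 0 0;-1 2.77 -2.2 0 0 0 0;-1 2.77 -2.2 0 0 0 0"

```text
clock: 46.0
eef_pos: [539.4, 42.7, 264.5]
tool_rot: [-3.138, 0.001, 1.396]
force: [0.4, 1.6, -0.1]
width: -0.2
gripper_force: 0.0
```

Call:
move_arm:
  targets: "-1 2.77 -2.2 0 0 0 0;-1 2.77 -2.2 0 0 0 0;-1 2.77 -2.2 0 0 0 0;-1 2.77 -2.2 0 0 0 0;-1 2.77 -2.2 0 0 0 0"

```text
clock: 46.42
eef_pos: [455.3, 198.2, 264.7]
tool_rot: [-3.138, 0.002, 1.396]
force: [0.6, 0.4, 0.1]
width: 0.1
gripper_force: 0.0
```

Call:
move_arm:
  targets: "-1 2.77 -2.2 0 0 0 0;-1 2.7 -2.2 0 0 0 0;-1 0 0 1 0 0 -6.3;-1 0 0 2 0 0 -6.3;-1 0 0 2 0 0 -6.3"

```text
clock: 46.83
eef_pos: [422.3, 259.7, 214.7]
tool_rot: [-3.14, 0.0, 1.733]
force: [0.1, -0.2, -0.2]
width: -0.2
gripper_force: 0.0
```

Call:
move_arm:
  targets: "-1 0 0 2 0 0 -6.3;-1 0 0 2 0 0 -6.2;-1 0 0 2 0 0 0;-1 0 0 0 0 0 0;-1 0 0 0 0 0 0"

```text
clock: 47.25
eef_pos: [421.4, 258.6, 154.3]
tool_rot: [-3.136, 0.0, 1.945]
force: [0.6, 1.1, 0.0]
width: -0.0
gripper_force: 0.0
```

```bash
python3 - <<'E'
from h import *
s=st(); print(go([419,261,70],1.955))
d=shot('wrist','w17'); g=d['color'].mean(2)
for k,v in {'1':(-135,45),'4':(-92,45),'5':(-92,3),'2':(-135,3),'6':(-92,-39)}.items():
    u,w=np.round(w2px(d,[*(sc(*v)+[1.5,-2.5]),57])[0]).astype(int)
    if not(20<u<490 and 20<w<360): print(k,'out',u,w); continue
    a=g[w-22:w+23,u-22:u+23]; yy,xx=np.nonzero(a<45)
    if len(yy): print(k,(u,w),len(yy),px2w(d,u-22+xx.mean(),w-22+yy.mean(),57).round(1)[:2],sc(*v).round(1))
t=shot('top','t17'); im=t['color'].astype(int); sub=im[130:215,100:185]
m=((sub.sum(2)<170)&(sub[...,0]>sub[...,2]+4)).astype(np.uint8); n,l,ss,c=cv2.connectedComponentsWithStats(m); print([(int(ss[i,4]),px2w(t,*(c[i]+[100,130]),88).round()[:2].tolist()) for i in range(1,n) if ss[i,4]>10])
E
```

```text
47.2 [421.4 258.6 154.3] [-3.136  0.     1.945] F [0.6 1.1 0. ] w -0.0 q [-0.15  0.61 -0.68  2.01  0.56  0.73 -0.8 ]
[array([ 0.32, -0.09,  8.43]), array([-0.3,  0. , -0.6])]
1 (np.int64(195), np.int64(189)) 582 [376.8 247.9] [377.7 247.8]
4 (np.int64(252), np.int64(189)) 320 [415.2 265.9] [417.5 263.9]
5 (np.int64(253), np.int64(241)) 628 [435.6 220.7] [433.3 224.9]
2 (np.int64(198), np.int64(241)) 615 [392.6 209.5] [393.4 208.8]
6 (np.int64(253), np.int64(288)) 1812 [451.  181.5] [449. 186.]
[(82, [657.0, 230.0]), (249, [635.0, 257.0]), (83, [565.0, 251.0])]
```

Call:
move_arm:
  targets: "-1 0.65 -0.2 1.5 0 0 -0.6;-1 0 0 3 0 0 0;-1 0 0 2.7 0 0 0;-1 0 0 1.3 0 0 0;-1 0 0 0 0 0 0"

```text
clock: 47.77
eef_pos: [416.3, 264.9, 69.0]
tool_rot: [-3.137, 0.001, 1.958]
force: [0.1, -0.6, -1.6]
width: 0.3
gripper_force: 0.0
```

Call:
move_arm:
  targets: "-1 0 0 0 0 0 0;-1 0 0 0 0 0 0"

```text
clock: 47.93
eef_pos: [417.8, 266.5, 71.6]
tool_rot: [3.141, -0.0, 1.958]
force: [0.1, -0.9, 0.3]
width: -0.2
gripper_force: 0.0
```

```bash
python3 - <<'E'
from h import *
s=st(); print(go([*sc(-92,45),52],1.955))
E
```

```text
47.9 [417.8 266.5  71.6] [ 3.141 -0.     1.958] F [ 0.1 -0.9  0.3] w -0.2 q [-0.26  0.73 -0.54  2.07  0.72  0.54 -0.95]
[array([-0.24, -0.12,  1.96]), array([ 0. , -0. ,  0.2])]
```

Press 4 down, hold, and release.

Call:
move_arm:
  targets: "-1 -0.2 -0.1 0.7 0 0 0;-1 0 0 0.5 0 0 0;-1 0 0 0.4 0 0 0;-1 0 0 0.3 0 0 0;-1 0 0 0.1 0 0 0"

```text
clock: 48.35
eef_pos: [417.3, 263.2, 52.4]
tool_rot: [3.142, 0.003, 1.959]
force: [-4.5, -5.2, 38.7]
width: 0.2
gripper_force: 19.3
```

Call:
move_arm:
  targets: "-1 0 0 0 0 0 0;-1 0 0 0 0 0 0"

```text
clock: 48.52
eef_pos: [417.3, 263.3, 52.6]
tool_rot: [3.141, 0.003, 1.959]
force: [-2.5, -3.9, 28.8]
width: -0.0
gripper_force: 14.7
```

Call:
move_arm:
  targets: "-1 0 0 -0.4 0 0 0;-1 0 0 -0.8 0 0 0;-1 0 0 -0.8 0 0 0;-1 0 0 0 0 0 0;-1 0 0 0 0 0 0"

```text
clock: 48.93
eef_pos: [416.7, 263.6, 70.4]
tool_rot: [-3.14, -0.0, 1.959]
force: [-0.0, -0.6, -0.4]
width: 0.5
gripper_force: 0.0
```

```bash
python3 - <<'E'
from h import *
s=st(); print(go([*sc(-135,3),72],1.955))
E
```

```text
48.9 [416.7 263.6  70.4] [-3.14  -0.     1.959] F [-0.  -0.6 -0.4] w 0.5 q [-0.26  0.73 -0.54  2.07  0.73  0.54 -0.95]
[array([-4.19, -4.23, -0.15]), array([-0.1, -0. ,  0.2])]
```

Call:
move_arm:
  targets: "-1 -1.4 -1.4 -0.2 0 0 0;-1 -1.4 -1.4 0 0 0 0;-1 -1.4 -1.4 0 0 0 0;-1 0 0 0 0 0 0;-1 0 0 0 0 0 0"

```text
clock: 49.35
eef_pos: [393.1, 207.6, 71.9]
tool_rot: [-3.138, 0.001, 1.958]
force: [0.3, 0.8, 0.0]
width: -0.0
gripper_force: 0.0
```

```bash
python3 - <<'E'
from h import *
s=st(); print(go([*sc(-135,3),52],1.955))
E
```

```text
49.4 [393.1 207.6  71.9] [-3.138e+00  1.000e-03  1.958e+00] F [0.3 0.8 0. ] w -0.0 q [-0.2   0.68 -0.51  2.2   0.78  0.45 -0.95]
[array([0.11, 0.09, 1.99]), array([-0.2,  0.1,  0.2])]
```

Call:
move_arm:
  targets: "-1 0.1 0.1 0.7 0 0 0;-1 0 0 0.5 0 0 0;-1 0 0 0.4 0 0 0;-1 0 0 0.3 0 0 0;-1 0 0 0.1 0 0 0"

```text
clock: 49.77
eef_pos: [394.6, 211.2, 52.7]
tool_rot: [-3.141, 0.0, 1.96]
force: [-2.2, -0.9, 24.1]
width: 0.2
gripper_force: 12.2
```

Call:
move_arm:
  targets: "-1 0 0 0 0 0 0;-1 0 0 0 0 0 0"

```text
clock: 49.93
eef_pos: [394.5, 211.2, 52.9]
tool_rot: [-3.141, -0.0, 1.96]
force: [-1.7, -0.2, 12.4]
width: 0.1
gripper_force: 6.4
```

Call:
move_arm:
  targets: "-1 0 0 -0.4 0 0 0;-1 0 0 -0.8 0 0 0;-1 0 0 -0.9 0 0 0;-1 0 0 0 0 0 0;-1 0 0 0 0 0 0"

```text
clock: 50.35
eef_pos: [394.4, 210.0, 73.7]
tool_rot: [-3.14, 0.0, 1.958]
force: [0.0, 0.1, -0.1]
width: 0.1
gripper_force: 0.0
```

```bash
python3 - <<'E'
from h import *
s=st(); print(go([*sc(-92,-39),72],1.955))
E
```

```text
50.4 [394.4 210.   73.7] [-3.14   0.     1.958] F [ 0.   0.1 -0.1] w 0.1 q [-0.2   0.68 -0.51  2.19  0.77  0.46 -0.95]
[array([-4.28,  4.15,  0.16]), array([-0.1,  0. ,  0.2])]
```

Good. On to key 6.

Call:
move_arm:
  targets: "-1 -1.4 1.4 0 0 0 0;-1 -1.4 1.4 0 0 0 0;-1 -1.4 1.3 0 0 0 0;-1 0 0 0 0 0 0;-1 0 0 0 0 0 0"

```text
clock: 50.77
eef_pos: [448.3, 185.8, 72.7]
tool_rot: [-3.139, 0.0, 1.956]
force: [-0.4, 0.6, -0.2]
width: -0.6
gripper_force: 0.0
```

```bash
python3 - <<'E'
from h import *
s=st(); print(go([*sc(-92,-39),52],1.955))
E
```

```text
50.8 [448.3 185.8  72.7] [-3.139  0.     1.956] F [-0.4  0.6 -0.2] w -0.6 q [-0.08  0.72 -0.56  2.09  0.74  0.54 -0.8 ]
[array([-0.  ,  0.07,  2.07]), array([-0.2,  0. ,  0.1])]
```

Call:
move_arm:
  targets: "-1 0 0.1 0.8 0 0 0;-1 0 0 0.5 0 0 0;-1 0 0 0.4 0 0 0;-1 0 0 0.3 0 0 0;-1 0 0 0.1 0 0 0"

```text
clock: 51.18
eef_pos: [447.9, 187.4, 52.7]
tool_rot: [-3.138, 0.001, 1.961]
force: [-4.3, -3.5, 23.4]
width: 0.0
gripper_force: 11.6
```

Call:
move_arm:
  targets: "-1 0 0 0 0 0 0;-1 0 0 0 0 0 0"

```text
clock: 51.35
eef_pos: [447.9, 187.3, 52.9]
tool_rot: [-3.139, 0.001, 1.961]
force: [-3.7, -1.6, 13.8]
width: -0.2
gripper_force: 6.8
```

Call:
move_arm:
  targets: "-1 0 0 -0.4 0 0 0;-1 0 0 -0.8 0 0 0;-1 0 0 -0.9 0 0 0;-1 0 0 0 0 0 0;-1 0 0 0 0 0 0"

```text
clock: 51.77
eef_pos: [449.3, 187.2, 73.7]
tool_rot: [-3.14, 0.0, 1.959]
force: [-1.0, -0.0, 0.1]
width: -0.1
gripper_force: 0.0
```

```bash
python3 - <<'E'
from h import *
s=st(); print(go([*sc(-135,-87),72],1.955))
E
```

```text
51.8 [449.3 187.2  73.7] [-3.14   0.     1.959] F [-1.  -0.   0.1] w -0.1 q [-0.08  0.72 -0.56  2.09  0.74  0.54 -0.8 ]
[array([-4.88, -4.4 ,  0.17]), array([-0.1,  0. ,  0.2])]
```

Call:
move_arm:
  targets: "-1 -1.6 -1.4 0 0 0 0;-1 -1.6 -1.5 0 0 0 0;-1 -1.6 -1.5 0 0 0 0;-1 0 0 0 0 0 0;-1 0 0 0 0 0 0"

```text
clock: 52.18
eef_pos: [425.9, 124.7, 73.1]
tool_rot: [-3.138, 0.001, 1.957]
force: [-0.1, 1.7, 0.1]
width: 0.2
gripper_force: 0.0
```

```bash
python3 - <<'E'
from h import *
s=st(); print(go([*sc(-135,-87),52],1.955))
E
```

```text
52.2 [425.9 124.7  73.1] [-3.138e+00  1.000e-03  1.957e+00] F [-0.1  1.7  0.1] w 0.2 q [ 0.01  0.68 -0.53  2.2   0.79  0.46 -0.77]
[array([0.03, 0.14, 2.11]), array([-0.2,  0. ,  0.1])]
```

Call:
move_arm:
  targets: "-1 0 0.1 0.8 0 0 0;-1 0 0 0.5 0 0 0;-1 0 0 0.4 0 0 0;-1 0 0 0.3 0 0 0;-1 0 0 0.1 0 0 0"

```text
clock: 52.6
eef_pos: [427.8, 127.5, 52.7]
tool_rot: [-3.141, 0.001, 1.96]
force: [-3.0, -1.4, 24.4]
width: 0.2
gripper_force: 12.1
```

Call:
move_arm:
  targets: "-1 0 0 0 0 0 0;-1 0 0 0 0 0 0"

```text
clock: 52.77
eef_pos: [427.8, 127.4, 52.9]
tool_rot: [-3.141, 0.0, 1.96]
force: [-1.0, 0.2, 12.4]
width: -0.4
gripper_force: 6.2
```

Call:
move_arm:
  targets: "-1 0 0 -0.4 0 0 0;-1 0 0 -0.8 0 0 0;-1 0 0 -2.5 0 0 0;-1 0 0 -4 0 0 0;-1 0 0 -4 0 0 0"

```text
clock: 53.18
eef_pos: [425.7, 126.4, 170.0]
tool_rot: [-3.135, -0.001, 1.961]
force: [1.5, -0.4, 1.1]
width: 0.2
gripper_force: 0.0
```

Call:
move_arm:
  targets: "0 0 0 -4 0 0 6.5;0 0 0 -3 0 0 6.5;0 0 0 0 0 0 7;0 0 0 0 0 0 7;0 0 0 0 0 0 7"

```text
clock: 53.6
eef_pos: [427.4, 126.4, 240.0]
tool_rot: [-3.14, 0.002, 1.359]
force: [0.1, 0.7, -0.4]
width: 42.4
gripper_force: 0.0
```

Call:
move_arm:
  targets: "0 0 0 0 0 0 7;0 0 0 0 0 0 7;0 0 0 0 0 0 7;0 0 0 0 0 0 7;0 0 0 0 0 0 7"

```text
clock: 54.02
eef_pos: [426.9, 126.6, 239.3]
tool_rot: [-3.14, 0.003, 0.749]
force: [0.9, 1.0, -0.1]
width: 42.7
gripper_force: 0.0
```

Call:
move_arm:
  targets: "0 0 0 0 0 0 7;0 0 0 0 0 0 7;0 0 0 0 0 0 7;0 0 0 0 0 0 0;0 0 0 0 0 0 0"

```text
clock: 54.43
eef_pos: [427.1, 126.7, 239.3]
tool_rot: [3.141, 0.003, 0.392]
force: [-0.8, -0.3, -0.6]
width: 42.3
gripper_force: 0.0
```

```bash
python3 - <<'E'
from h import *
s=st(); print(go([584,277,240],.385))
E
```

```text
54.4 [427.1 126.7 239.3] [3.141e+00 3.000e-03 3.920e-01] F [-0.8 -0.3 -0.6] w 42.3 q [-0.03  0.35 -0.42  2.04  0.2   0.79 -1.75]
[array([20.24, -7.89, -0.14]), array([0. , 0.2, 0.4])]
```

Call:
move_arm:
  targets: "0 3.37 -1.32 0 0 0 0;0 3.37 -1.32 0 0 0 0;0 3.37 -1.32 0 0 0 0;0 3.37 -1.32 0 0 0 0;0 3.37 -1.32 0 0 0 0"

```text
clock: 54.85
eef_pos: [559.4, 252.4, 238.6]
tool_rot: [-3.142, 0.003, 0.392]
force: [0.8, 0.6, 0.7]
width: 43.0
gripper_force: 0.0
```

Call:
move_arm:
  targets: "0 3.37 -1.32 0 0 0 0.4;0 0 0 1 0 0 0;0 0 0 2 0 0 0;0 0 0 0 0 0 0;0 0 0 0 0 0 0"

```text
clock: 55.27
eef_pos: [583.6, 275.5, 207.5]
tool_rot: [3.141, 0.006, 0.383]
force: [-0.2, -0.7, 0.9]
width: 42.4
gripper_force: 0.0
```

```bash
python3 - <<'E'
from h import *
s=st(); d=shot('wrist','w20'); im=d['color'].astype(int)
print(go([584,277,140],.385))
# project model bar and rim; check rim edge rows along caddy centre line
c,n=np.cos(.385),np.sin(.385); W=lambda x,y,z:[584+c*x-n*y,277+n*x+c*y,70+z]
names={'bar+end':W(50,0,98),'bar-end':W(-50,0,98),'rim+x':W(68,0,45),'rim+x+y':W(68,106,45),'rim+x-y':W(68,-106,45)}
for k,v in names.items(): print(k,w2px(d,v)[0].round(1))
u=int(round(w2px(d,W(68,-50,45))[0][0])); v=int(round(w2px(d,W(68,-50,45))[0][1]))
print('col',u,v,[tuple(im[r,u]) for r in range(max(v-14,0),v+16,2)])
a,b=w2px(d,W(50,0,98))[0].round().astype(int); print('row',b+10,[(int(x),tuple(int(q) for q in im[b+10,x])) for x in range(a-34,a+36,4)])
E
```

```text
55.3 [583.6 275.5 207.5] [3.141 0.006 0.383] F [-0.2 -0.7  0.9] w 42.4 q [-0.27  0.67 -0.37  1.54  0.27  0.99 -1.91]
[array([ 0.03, -0.12,  6.88]), array([ 0. ,  0.2, -0.1])]
bar+end [249.2 131.6]
bar-end [249.8 293.2]
rim+x [249.8  96.9]
rim+x+y [94.1 97.1]
rim+x-y [405.6  96.7]
col 323 97 [(np.int64(196), np.int64(196), np.int64(195)), (np.int64(197), np.int64(197), np.int64(195)), (np.int64(191), np.int64(192), np.int64(190)), (np.int64(195), np.int64(196), np.int64(194)), (np.int64(195), np.int64(198), np.int64(194)), (np.int64(194), np.int64(197), np.int64(195)), (np.int64(193), np.int64(195), np.int64(193)), (np.int64(170), np.int64(165), np.int64(157)), (np.int64(214), np.int64(160), np.int64(109)), (np.int64(214), np.int64(159), np.int64(109)), (np.int64(214), np.int64(160), np.int64(110)), (np.int64(213), np.int64(159), np.int64(109)), (np.int64(106), np.int64(80), np.int64(58)), (np.int64(109), np.int64(82), np.int64(61)), (np.int64(104), np.int64(79), np.int64(56))]
row 142 [(215, (180, 122, 64)), (219, (241, 203, 118)), (223, (240, 200, 117)), (227, (140, 105, 64)), (231, (139, 105, 61)), (235, (126, 93, 52)), (239, (119, 90, 57)), (243, (205, 153, 106)), (247, (226, 175, 119)), (251, (227, 174, 117)), (255, (228, 175, 122)), (259, (211, 155, 107)), (263, (167, 125, 86)), (267, (46, 28, 21)), (271, (54, 33, 25)), (275, (57, 36, 24)), (279, (65, 38, 27)), (283, (65, 36, 25))]
```

Call:
move_arm:
  targets: "0 0 0 2.5 0 0 0;0 0 0 2.2 0 0 0;0 0 0 1.3 0 0 0;0 0 0 0.8 0 0 0;0 0 0 0 0 0 0"

```text
clock: 55.73
eef_pos: [584.1, 275.5, 140.2]
tool_rot: [3.141, 0.004, 0.381]
force: [-0.2, 1.3, -0.6]
width: 42.6
gripper_force: 0.0
```

Call:
move_arm:
  targets: "0 0 0 0 0 0 0;-1 0 0 0 0 0 0;-1 0 0 0 0 0 0;-1 0 0 0 0 0 0;-1 0 0 0 0 0 0"

```text
clock: 56.15
eef_pos: [585.4, 276.8, 142.3]
tool_rot: [3.142, -0.0, 0.381]
force: [-0.9, 0.2, 6.7]
width: 13.0
gripper_force: 59.9
```

Call:
move_arm:
  targets: "-1 0 0 0 0 0 0;-1 0 0 -0.5 0 0 0;-1 0 0 -1 0 0 0;-1 0 0 0 0 0 0;-1 0 0 0 0 0 0"

```text
clock: 56.57
eef_pos: [584.8, 276.3, 156.1]
tool_rot: [3.141, 0.002, 0.381]
force: [-0.1, 0.7, -5.5]
width: 13.2
gripper_force: 58.6
```

```bash
python3 - <<'E'
from h import *
s=st(); print(go([583,300,240],.385), go([462,-364,200],.968))
# refine mat from top image now: corners via colour
t=shot('top','t21'); hsv=cv2.cvtColor(t['color'],cv2.COLOR_RGB2HSV)
m=((hsv[...,0]>8)&(hsv[...,0]<25)&(hsv[...,1]>80)).astype(np.uint8); m[:,:320]=0; m[:165]=0; m[310:]=0; m=cv2.morphologyEx(cv2.morphologyEx(m,cv2.MORPH_CLOSE,np.ones((5,5))),cv2.MORPH_OPEN,np.ones((5,5)))
n,l,ss,c=cv2.connectedComponentsWithStats(m); i=1+np.argmax(ss[1:,4]); cn=cv2.findContours((l==i).astype(np.uint8),0,1)[0][0].reshape(-1,2)
w=np.array([px2w(t,u,v,3)[:2] for u,v in cn],np.float32); print('mat',cv2.minAreaRect(w))
E
```

```text
56.6 [584.8 276.3 156.1] [3.141e+00 2.000e-03 3.810e-01] F [-0.1  0.7 -5.5] w 13.2 q [-0.28  0.73 -0.35  1.59  0.3   0.88 -1.93]
[array([ 0.7 , -2.27, -8.39]), array([ 0. ,  0.1, -0.2])] [array([-35.23,  54.87,  -4.31]), array([ -0. ,   0.1, -33.6])]
mat ((462.7102966308594, -362.7225341796875), (189.3712158203125, 260.04541015625), 55.98871994018555)
```

Call:
move_arm:
  targets: "-1 0 0 -1 0 0 0;-1 0 0 -2 0 0 0;-1 0 0 -2.5 0 0 0;-1 0 0 -1.5 0 0 0;-1 -0.7 1.1 -0.5 0 0 0"

```text
clock: 57.03
eef_pos: [583.4, 268.1, 234.3]
tool_rot: [-3.138, -0.005, 0.385]
force: [0.7, 1.4, -5.5]
width: 13.0
gripper_force: 58.5
```

Call:
move_arm:
  targets: "-1 -1.1 1.7 0 0 0 0;-1 -1.5 2.35 0 0 0 0;-1 -1.6 2.5 0 0 0 0;-1 -1.6 2.5 0 0 0 0;-1 -1.6 2.5 0 0 0 0"

```text
clock: 57.45
eef_pos: [555.2, 126.1, 230.4]
tool_rot: [3.141, 0.005, 0.381]
force: [0.1, 0.5, -4.3]
width: 13.1
gripper_force: 59.1
```

Call:
move_arm:
  targets: "-1 -1.6 2.5 0 0 0 0;-1 -1.6 2.5 0 0 0 0;-1 -1.6 2.5 0 0 0 0;-1 -1.6 2.5 0 0 0 0;-1 -1.6 2.5 0 0 0 0"

```text
clock: 57.87
eef_pos: [527.2, -19.4, 230.9]
tool_rot: [3.141, 0.004, 0.381]
force: [0.5, -0.5, -5.9]
width: 12.8
gripper_force: 59.1
```

Call:
move_arm:
  targets: "-1 -1.6 2.5 0 0 0 0;-1 -1.6 2.5 0 0 0 0;-1 -1.6 2.5 0 0 0 0;-1 -1.6 2.5 0 0 0 0;-1 -1.6 2.5 0 0 0 0"

```text
clock: 58.28
eef_pos: [499.3, -164.8, 231.2]
tool_rot: [3.142, 0.004, 0.381]
force: [0.7, -0.5, -4.9]
width: 13.2
gripper_force: 59.1
```

Call:
move_arm:
  targets: "-1 -1.6 2.5 0 0 0 0;-1 -1.6 2.5 0 0 0 0;-1 -1.6 2.5 0 0 0 0;-1 -1.6 2.5 0 0 0 0;-1 -1.6 2.5 0 0 0 0"

```text
clock: 58.7
eef_pos: [471.3, -310.3, 231.3]
tool_rot: [-3.141, 0.004, 0.381]
force: [0.3, -0.0, -5.7]
width: 12.9
gripper_force: 59.1
```

Call:
move_arm:
  targets: "-1 -1.4 2.2 0 0 0 0;-1 -0.9 1.4 0 0 0 0;-1 -0.4 0.6 0 0 0 0;-1 0 0 0 0 0 -3;-1 0 0 0 0 0 -4"

```text
clock: 59.12
eef_pos: [462.8, -357.4, 231.3]
tool_rot: [-3.14, 0.003, 0.505]
force: [0.6, 0.8, -5.4]
width: 12.9
gripper_force: 59.1
```

Call:
move_arm:
  targets: "-1 0 0 0 0 0 -5;-1 0 0 0 0 0 -5;-1 0 0 0 0 0 -5;-1 0 0 0 0 0 -5;-1 0 0 0 0 0 -4"

```text
clock: 59.53
eef_pos: [463.4, -356.3, 231.5]
tool_rot: [-3.139, 0.002, 0.928]
force: [-0.8, -0.1, -5.6]
width: 13.2
gripper_force: 59.1
```

Call:
move_arm:
  targets: "-1 0 0 0 0 0 -3.1;-1 0 0 0 0 0 0;-1 0 0 0 0 0 0;-1 0 0 0 0 0 0"

```text
clock: 59.87
eef_pos: [463.7, -357.1, 231.7]
tool_rot: [-3.14, 0.002, 0.975]
force: [0.4, 0.6, -6.1]
width: 12.7
gripper_force: 59.1
```

```bash
cat > s9.py <<'E'
from h import *
s=st(); d=shot('wrist','w22'); im=d['color'].astype(int); print(go([462.5,-363,76],.977))
E
python3 s9.py
```

```text
59.9 [ 463.7 -357.1  231.7] [-3.14e+00  2.00e-03  9.75e-01] F [ 0.4  0.6 -6.1] w 12.7 q [ 0.94  0.58 -0.53  1.69  0.35  0.97 -0.31]
[array([-0.51,  0.24, 15.58]), array([-0.1,  0.1, -0.1])]
```

Call:
move_arm:
  targets: "-1 -0.5 0.25 1 0 0 0;-1 0 0 2.5 0 0 0;-1 0 0 3 0 0 0;-1 0 0 3 0 0 0;-1 0 0 2.5 0 0 0"

```text
clock: 60.33
eef_pos: [462.0, -363.4, 109.3]
tool_rot: [-3.139, 0.003, 0.976]
force: [-0.0, 0.4, -5.3]
width: 12.9
gripper_force: 59.1
```

Call:
move_arm:
  targets: "-1 0 0 1.4 0 0 0;-1 0 0 0.8 0 0 0;-1 0 0 0.5 0 0 0;-1 0 0 0 0 0 0;-1 0 0 0 0 0 0"

```text
clock: 60.75
eef_pos: [463.5, -363.7, 85.4]
tool_rot: [3.141, 0.002, 0.976]
force: [0.1, -0.4, -4.8]
width: 13.4
gripper_force: 59.1
```

```bash
python3 s9.py
```

```text
60.8 [ 463.5 -363.7   85.4] [3.141e+00 2.000e-03 9.760e-01] F [ 0.1 -0.4 -4.8] w 13.4 q [ 0.88  0.77 -0.43  1.81  0.48  0.67 -0.42]
[array([ 0.  , -0.15,  0.98]), array([ 0.1,  0.1, -0. ])]
```

Call:
move_arm:
  targets: "-1 0 -0.1 0.5 0 0 0;-1 0 0 0.3 0 0 0;-1 0 0 0.1 0 0 0;-1 0 0 0 0 0 0;-1 0 0 0 0 0 0"

```text
clock: 61.22
eef_pos: [462.1, -362.8, 75.9]
tool_rot: [-3.141, 0.002, 0.976]
force: [-0.2, -0.5, -6.3]
width: 12.7
gripper_force: 59.1
```

Call:
move_arm:
  targets: "-1 0 0 0.1 0 0 0;-1 0 0 0 0 0 0"

```text
clock: 61.38
eef_pos: [462.3, -363.0, 75.3]
tool_rot: [-3.141, 0.002, 0.976]
force: [-1.1, 0.7, -1.7]
width: 13.0
gripper_force: 59.6
```

Call:
move_arm:
  targets: "-1 0 0 0.1 0 0 0;-1 0 0 0 0 0 0"

```text
clock: 61.55
eef_pos: [462.3, -363.1, 75.3]
tool_rot: [-3.141, 0.003, 0.976]
force: [-2.5, 1.5, 6.2]
width: 12.6
gripper_force: 60.9
```

Call:
move_arm:
  targets: "0 0 0 0 0 0 0;0 0 0 0 0 0 0;0 0 0 0 0 0 0;0 0 0 -0.5 0 0 0;0 0 0 -2 0 0 0"

```text
clock: 61.97
eef_pos: [460.4, -361.8, 96.8]
tool_rot: [-3.135, 0.002, 0.977]
force: [0.9, 0.4, 0.3]
width: 42.8
gripper_force: 0.0
```

Call:
move_arm:
  targets: "0 0 0 -3 0 0 0;0 0 0 -4 0 0 0;0 0 0 -4 0 0 0;0 0 0 -2 0 0 0;0 0 0 0 0 0 0"

```text
clock: 62.38
eef_pos: [465.6, -364.0, 234.7]
tool_rot: [3.132, 0.002, 0.976]
force: [0.2, 0.7, 1.1]
width: 43.0
gripper_force: 0.0
```

Call:
move_arm:
  targets: "0 0 0 0 0 0 0;0 0 0 0 0 0 0"

```text
clock: 62.55
eef_pos: [461.6, -362.4, 228.1]
tool_rot: [-3.139, 0.003, 0.976]
force: [-0.8, 0.0, 0.3]
width: 42.4
gripper_force: 0.0
```

```bash
python3 - <<'E'
from h import *
s=st(); d=shot('wrist','w23'); t=shot('top','t23'); im=d['color'].astype(int)
c,n=np.cos(.977),np.sin(.977); W=lambda x,y,z:[462.5+c*x-n*y,-363+n*x+c*y,3+z]
# rim +x edge along two lines: scan along caddy x from outside inwards at rim height
def lum(x,y,z): 
    u,v=w2px(d,W(x,y,z))[0]; return im[int(round(v)),int(round(u))] if 0<=round(u)<512 and 0<=round(v)<384 else None
for y in (-60,60):
    print('y',y,[(x,lum(x,y,45).tolist() if lum(x,y,45) is not None else None) for x in range(54,80,2)])
print('bar',[(y,lum(30,y,98).tolist()) for y in range(-20,22,3)])
# things: truffles & biscuits seen in wrist
h=cv2.cvtColor(d['color'],cv2.COLOR_RGB2HSV)
m=((im.sum(2)<210)&(im[...,0]>im[...,2]+8)).astype(np.uint8); N,l,ss,cc=cv2.connectedComponentsWithStats(m)
for i in range(1,N):
    if ss[i,4]>150:
        p=px2w(d,*cc[i],21)[:2]-[462.5,-363]; print('dark',ss[i,4],'caddy',round(c*p[0]+n*p[1]),round(-n*p[0]+c*p[1]))
# bystanders: compare top images now vs start
a=load('top0')['color'].astype(int); b=t['color'].astype(int); S=512/800
for nm,(u,v,r) in {'jar':(526,195,24),'dess':(360,168,30),'green':(451,457,22),'turq':(455,247,22),'cup':(380,250,26)}.items():
    u,v,r=int(u*S),int(v*S),int(r*S); print(nm,np.abs(a-b)[v-r:v+r,u-r:u+r].mean().round(1))
E
```

```text
62.5 [ 461.6 -362.4  228.1] [-3.139e+00  3.000e-03  9.760e-01] F [-0.8  0.   0.3] w 42.4 q [ 0.95  0.59 -0.53  1.69  0.35  0.96 -0.31]
y -60 [(54, [232, 183, 123]), (56, [224, 171, 114]), (58, [210, 156, 107]), (60, [142, 106, 75]), (62, [217, 162, 110]), (64, [217, 164, 111]), (66, [218, 164, 111]), (68, [179, 133, 86]), (70, [191, 142, 89]), (72, [203, 150, 94]), (74, [203, 150, 95]), (76, [211, 157, 98]), (78, [219, 164, 101])]
y 60 [(54, [211, 158, 108]), (56, [204, 152, 105]), (58, [197, 146, 101]), (60, [209, 154, 105]), (62, [218, 163, 112]), (64, [218, 163, 113]), (66, [219, 165, 113]), (68, [212, 157, 101]), (70, [218, 163, 102]), (72, [209, 155, 95]), (74, [211, 156, 99]), (76, [190, 141, 90]), (78, [185, 138, 86])]
bar [(-20, [216, 160, 110]), (-17, [216, 161, 111]), (-14, [216, 160, 110]), (-11, [216, 162, 112]), (-8, [216, 161, 110]), (-5, [205, 153, 105]), (-2, [228, 175, 119]), (1, [226, 174, 118]), (4, [214, 161, 109]), (7, [137, 104, 73]), (10, [105, 80, 48]), (13, [106, 81, 50]), (16, [113, 83, 50]), (19, [155, 116, 69])]
dark 579 caddy 39 -85
dark 484 caddy 27 -56
dark 440 caddy -9 -29
dark 507 caddy -27 -86
dark 427 caddy -44 -61
dark 419 caddy -70 69
jar 1.7
dess 1.6
green 1.7
turq 1.9
cup 18.9
```

```bash
python3 - <<'E'
from h import *
print(order.finish_job())
E
```

```text
the job is handed in; nothing more can be done
None
```

The order is done and handed in after about 63 s of robot time. I pressed tare with the caddy empty, laid four shortbread fingers in one side, stacked two on two, and tipped the truffles into the other. I then pressed 4, 2, 6 and print in turn and stood the caddy square on the mat, within about 1 mm of its middle. The cup is back upright on the counter. I counted five truffles in the caddy, and the cup looked empty after the pour. The top view shows no change at the jar, the bowl or the look-alikes.

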